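# Build up a stacked pump and thread its drive shaft

## Robot

A 7-joint arm with a two-finger parallel gripper is mounted at the origin on a cart in front of the work surface, level with it; the furniture and walls round the work are solid. World frame = base frame: x ahead of the robot, y to its left, z up, the work surface at z = 0. Lengths are in m, angles in rad, forces in N, time in s.
With the tool pointing down it reaches from about 0.35 to 0.9 m from the base axis. Payload 8.1 kg.
Tool frame: the origin (TCP) lies at the very end of the fingers, on their centre line; the grasp point (between the pads) lies 19 mm behind it; z points along the fingers, y is the direction in which the jaws open and shut (so a half turn about z gives the same grasp; the last joint's range is limited). The gripper opens to 92 mm and grips with 3 to 60 N. Pads are 19 mm wide; open, the fingers measure 130 mm over their backs; the gripper's body (75 mm by 190 mm) begins 47 mm behind the grasp point.
Start: joints at [1, 0.434, 0.025, 1.573, -0.012, 1.134, -0.075], TCP at [0.282, -0.558, 0.227] pointing down, gripper open.
Joint ranges: [-2.62, 2.62], [-0.44, 2.09], [-1.27, 1.32], [0.08, 2.57], [-1.32, 4.46], [0.12, 2], [-2.74, 2.74]. Speed limits (rad/s): [2.22, 2.22, 3.01, 3.01, 3.14, 3.14, 3.14].

## Interface

Orientations are given as [roll, pitch, yaw] about the fixed x, y, z axes, in that order (R = Rz(yaw) Ry(pitch) Rx(roll)).
In Python, from workcell import telemetry, snapshot, robot gives the robot as it stands.
- The arm moves only by the tool arm_command, never from a script. Its argument "targets" is text: rows parted by semicolons, each of 6 numbers parted by spaces: the shift along the tool's x, y, z in m, then the turn, a rotation vector about the tool's x, y, z in degrees. A call has 1 to 5 rows; each row is the pose to reach, as a shift and turn from the pose commanded when the call began, along the tool's axes at that moment; what a row does not reach only later rows make up. A row lasts 1/10 s, in which the tool goes at most 50 mm and 8.59 degrees, less where a joint would pass 70% of its speed; a pose out of reach is approached as far as the arm can. A call with a gripper value outside its range is refused whole. "gripper" is the opening, from 0 (shut) to 1 (fully open), set as the call begins (left out, the last holds). The fingers move at their own pace and stop on an object; "newtons" is the grip in N (left out, the last holds). Time passes only in rows, so rows that repeat a pose let the fingers close. It gives the time, the measured TCP pose, the force and the opening at its end, in the units of the state.
- telemetry.get_obs(): the state, without advancing time (a new reading comes with each control period).
- snapshot(name): name is "scene" or "top"; returns a dict with "pixels" (420x560x3 uint8, blue, green, red), "camera_matrix" (3x3 intrinsics, pixels), "rvec" (rotation vector, rad) and "tvec" (3), from world to camera coordinates, as OpenCV has them. Camera axes: x right, y down, z forward; pixel columns grow to the right and rows downward; lengths in m; the calibration is good to about 2 mm. A picture is of the moment at which its call begins. There is no depth.
- robot.hand_in(): hands the job in, once; it reports no verdict.
The state is a dict: "time_s": time; "joint_pos": joint angles; "qd": joint speeds; "tau": joint torques, N m; "tcp_pos": TCP position; "orientation": TCP orientation; "wrist_force": force on the tool from outside, world axes, zero at the start; "torque": the same for the moment, N m; "width": finger opening in m.
Only numpy, scipy, OpenCV 4.12 (cv2) and the standard library are available. Lean on these libraries where they do the work, as an engineer would, in place of code of your own. Each camera call takes 0.05 s, during which the arm holds its last target.

## Task

Build up the laboratory pump: pull the red dust plug out of the drive unit and lay it in the grey tray, then stack every white pump head block on the drive unit, each with its two lugs fully down in the matching notches below. Finally lift the drive shaft up and off its hook stand and thread it down through the bores of all the blocks until its foot stands on the bottom of the drive socket. Leave the other lab things where they are.

Things in the scene. Friction and masses are not known exactly. Their poses are not given: they have to be found in the camera images.
- drive: fixed drive unit: light grey housing 90 x 84 x 33 mm, its bare-metal seat 64 x 56 mm (x, y) raised to 40 mm. Origin: centre of the underside, z up; +x: blue strip on the housing top; -x: black knob. Seat top has two notches 7 mm deep, open at the ends: 48.5 mm wide (y) at the +x end, 36.5 mm at the -x end, both from 17.5 mm off centre. Central round socket 16 mm across, 28 mm deep
- seat (a point): centre of the top face of the drive's seat, 40 mm above the table; axes as the drive's. A first block sits with its origin here, the second 28 mm higher, the third 56 mm higher
- socket (a point): centre of the flat bottom of the drive's socket, 12 mm above the table (28 mm below the seat)
- head_0: white pump head block 64 x 56 x 28 mm (x, y, z); may be absent. Origin: centre of the body underside, z up; 16 mm bore along z there. Dark lugs 6 mm down, 19 to 30 mm off centre: 46 mm wide (y) at +x (blue face plate), 34 mm at -x (two 9 mm hose barbs); on top, notches as on the seat. Fits with its +x over the drive's +x, play 1.25 mm. Stands on its lugs. Grip: flat +y/-y sides, 56 mm apart
- head_1: white pump head block 64 x 56 x 28 mm (x, y, z); may be absent. Origin: centre of the body underside, z up; 16 mm bore along z there. Dark lugs 6 mm down, 19 to 30 mm off centre: 46 mm wide (y) at +x (blue face plate), 34 mm at -x (two 9 mm hose barbs); on top, notches as on the seat. Fits with its +x over the drive's +x, play 1.25 mm. Stands on its lugs. Grip: flat +y/-y sides, 56 mm apart
- head_2: white pump head block 64 x 56 x 28 mm (x, y, z); may be absent. Origin: centre of the body underside, z up; 16 mm bore along z there. Dark lugs 6 mm down, 19 to 30 mm off centre: 46 mm wide (y) at +x (blue face plate), 34 mm at -x (two 9 mm hose barbs); on top, notches as on the seat. Fits with its +x over the drive's +x, play 1.25 mm. Stands on its lugs. Grip: flat +y/-y sides, 56 mm apart
- shaft: steel drive shaft 12 mm thick (2 mm play all round in the 16 mm bores), 177 mm long, 0.15 kg, tapered foot. Origin: centre of the foot; z along the shaft to its head. Dark collar 30 mm across, 6 mm thick, begins 135 mm from the foot; above it, 141 to 177 mm, an orange head 20 mm square (faces square to x and y) for gripping. At the start it hangs upright, collar on the fork, its axes as the stand's
- shaft_grip (a point): point on the shaft's axis inside the orange head, 164 mm from the foot
- stand: fixed hook stand: green foot plate 95 x 90 x 10 mm, post at +x and a fork of two level tines (slot 17 mm, tops 150 mm up) reaching to -x. The tine tips, 50 to 55 mm to -x of the origin, turn up 6 mm. Lift the collar at least 10 mm, then move the shaft out through the open slot to -x. Origin: centre of the foot plate underside, z up
- hook (a point): point on the fork where the shaft hangs, at the height of the tops of the tines (30 mm to -x of the stand's origin, 150 mm up); axes as the stand's
- plug: red plastic dust plug: stem 13 mm thick and 18 mm long below a flange 34 mm across and 4 mm thick, above which is a round knob 24 mm across and 26 mm high, for gripping. 30 g. Origin: centre of the flange's underside, z up towards the knob. At the start its stem is in the socket and the flange lies on the seat
- plug_mid (a point): point on the plug's axis 6 mm above its origin
- tray: fixed open grey tray, 110 x 90 mm (x, y) outside, 25 mm high, walls and floor 3 mm. Origin: centre of its underside
- wash: bystander: white wash bottle with a red swan-neck cap, 73 x 90 x 204 mm, at the back right; origin under its centre
- amber: bystander: small amber bottle with a black cap, 52 x 52 x 116 mm, at the back right; origin under its centre
- flask: fixed bystander: clear conical flask, 68 x 68 x 127 mm, at the back; origin under its centre
- dish: fixed bystander: shallow clear glass dish, 67 x 67 x 14 mm, near the front edge; origin under its centre
- bung: bystander: grey rubber stopper, 28 x 28 x 22 mm, near the front edge; origin under its centre
- pen: bystander: blue marker pen, 130 mm long, 13 mm thick, lying near the left edge; origin under its centre

How it is judged:
On the way, in this order (a step that is already met when the one before it is completed fails the run):
1. the red plug lies in the grey tray (x of plug_mid in the frame of tray between -0.052 and 0.052 m and y of plug_mid in the frame of tray between -0.042 and 0.042 m and z of plug_mid in the frame of tray below 0.035 m), for 0.2 s.
2. every block present is seated in the stack on the drive unit (horizontal distance between each of head_0, head_1, head_2 and seat below 0.006 m and (z of head_0 in the frame of seat between -0.003 and 0.003 m or z of head_0 in the frame of seat between 0.025 and 0.031 m or z of head_0 in the frame of seat between 0.053 and 0.059 m) and angle between the x axis of each of head_0, head_1, head_2 and the x axis of drive, either way round below 0.12 rad and angle between each of head_0, head_1, head_2's own z axis and vertical below 0.06 rad and linear speed of each of head_0, head_1, head_2 below 0.02 m/s and (z of head_1 in the frame of seat between -0.003 and 0.003 m or z of head_1 in the frame of seat between 0.025 and 0.031 m or z of head_1 in the frame of seat between 0.053 and 0.059 m) and (z of head_2 in the frame of seat between -0.003 and 0.003 m or z of head_2 in the frame of seat between 0.025 and 0.031 m or z of head_2 in the frame of seat between 0.053 and 0.059 m)), for 0.2 s.
3. the shaft stands on the bottom of the drive socket, through all the blocks (horizontal distance between shaft and socket below 0.004 m and z of shaft in the frame of socket between -0.003 and 0.003 m and angle between shaft's own z axis and vertical below 0.12 rad and linear speed of shaft below 0.02 m/s), for 0.2 s.
At the end, for the whole second after the job is handed in: Plug within the tray walls. Every block present within 6 mm of the drive axis, 3 mm of a seated height (0, 28, 56 mm), 0.12 rad of the drive yaw, upright to 0.06 rad. Shaft foot within 4 mm of the socket axis and 3 mm of its bottom, upright to 0.12 rad. All at rest (all of step 1 and all of step 2 and all of step 3); the robot touches nothing.
It fails at once if a bystander (wash bottle, amber bottle, stopper or pen) is pushed more than 4 cm from its place (distance of any of wash, amber, bung, pen from where it was at the start of the episode above 0.04 m).
Of head_0, head_1, head_2 only 2 to 3 are there at a start; the rules pass over those that are not, and their reading is None.
At some moment in a run one of head_0, head_1, head_2 may be knocked a few centimetres aside while the robot is not near it.
It also fails if it takes over 210 s, if anything falls off the work surface, if the arm or the gripper's body presses on something with over 40 N, if the wrist force passes 120 N, or if a joint passes its speed limit or range.

## Working session

There is one attempt and no reset: what is moved stays moved. The work goes in short steps, Python scripts to look and compute and a tool call to move; the robot and the scene stay as the last step left them, time stands still between calls to the robot, and variables do not carry over. Pictures are saved under pics/ and viewed, and the job is handed in when it is done.

Besides the shell and the picture viewer there is one more tool, called after "Emit:" in YAML: its name, and indented under it one key for each argument. arm_command: Moves the arm, as the interface text tells. Its arguments: {"type":"object","properties":{"targets":{"type":"string"},"gripper":{"type":"number"},"newtons":{"type":"number"}},"required":["targets"]}

```bash
mkdir -p pics; ls; cat > h.py <<'E'
import numpy as np, cv2, pickle, sys
from scipy.spatial.transform import Rotation as R
from workcell import telemetry, snapshot, robot
def snap(n,save):
    s=snapshot(n); cv2.imwrite(f'pics/{save}.png',s['pixels']); pickle.dump(s,open(f'pics/{save}.pkl','wb')); return s
def load(save): return pickle.load(open(f'pics/{save}.pkl','rb'))
def cam(s):
    return np.array(s['camera_matrix']),cv2.Rodrigues(np.array(s['rvec'],float))[0],np.array(s['tvec'],float).ravel()
def ray(s,uv):
    K,Rm,t=cam(s); d=Rm.T@np.linalg.inv(K)@np.array([uv[0],uv[1],1.]); return -Rm.T@t,d/np.linalg.norm(d)
def onz(s,uv,z):
    c,d=ray(s,uv); return c+d*(z-c[2])/d[2]
def tri(s1,u1,s2,u2):
    c1,d1=ray(s1,u1);c2,d2=ray(s2,u2)
    A=np.stack([d1,-d2],1); k=np.linalg.lstsq(A,c2-c1,rcond=None)[0]
    p,q=c1+k[0]*d1,c2+k[1]*d2; return (p+q)/2,np.linalg.norm(p-q)
def proj(s,p):
    return cv2.projectPoints(np.array(p,float).reshape(-1,3),np.array(s['rvec'],float),np.array(s['tvec'],float),np.array(s['camera_matrix']),None)[0].reshape(-1,2)
E
python3 - <<'E'
from h import *
for n in('scene','top'):
    s=snap(n,n+'0'); print(n,s['camera_matrix'],ray(s,(280,210)))
print(telemetry.get_obs())
E
```

```text
pics
scene [[459.22185389   0.         282.38860278]
 [  0.         459.22185389 208.83765794]
 [  0.           0.           1.        ]] (array([ 0.8047671 , -0.66066177,  0.82463157]), array([-0.28490991,  0.69377078, -0.66144421]))
top [[412.63626218   0.         271.29108287]
 [  0.         412.63626218 210.52729045]
 [  0.           0.           1.        ]] (array([0.32966685, 0.0611838 , 1.10679109]), array([ 0.17341297, -0.05242866, -0.98345268]))
{'time_s': 0.1, 'joint_pos': array([ 1.00040958,  0.43515701,  0.02500454,  1.57397366, -0.01157627,
        1.13401851, -0.07511914]), 'qd': array([ 0.00022579, -0.00138007,  0.00108924, -0.00185012, -0.00027789,
        0.00093536, -0.00028174]), 'tau': array([ 3.36131408e-03, -6.69126821e+01,  9.88242030e-01, -3.15146148e+01,
       -6.04200480e-02,  3.73489328e-02,  7.71906707e-05]), 'tcp_pos': array([ 0.28154825, -0.5574908 ,  0.22603408]), 'orientation': array([-3.14018994e+00,  1.63043478e-04,  4.67680632e-01]), 'wrist_force': array([-0.24689322,  0.14431566,  0.29969383]), 'torque': array([0.0233938 , 0.01957942, 0.0336672 ]), 'width': 0.09192727252660142}
```

View pics/scene0.png

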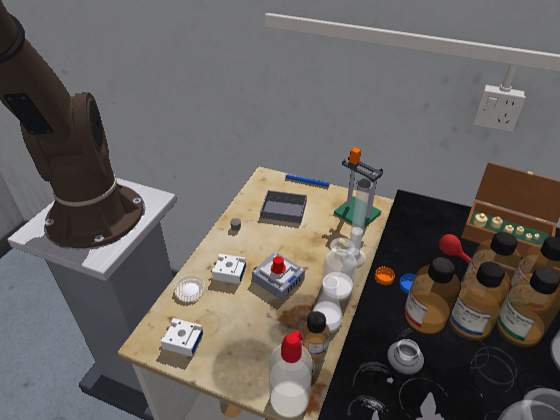

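View pics/top0.png

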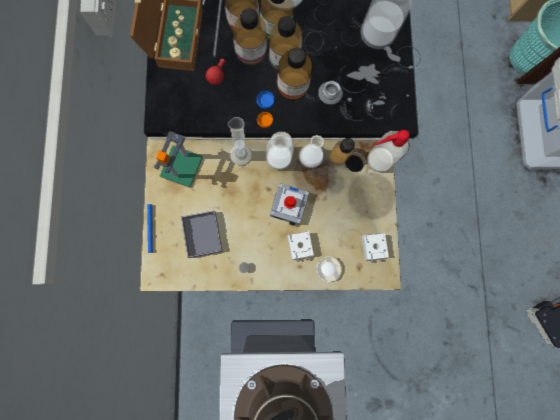

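The scene view shows the drive with the red plug at (278,270), white blocks at (229,268) and (182,336), the tray at (284,207) and the shaft head at (355,156). The top view shows the drive at (290,203), blocks at (301,245) and (375,247), the tray at (203,234) and the orange head at (163,157). That gives two blocks. The arm is not where I expected it, so I'll project its pose and zoom in.

```bash
python3 - <<'E'
from h import *
s=load('scene0');t=load('top0')
for p in [(0,0,0),(.2815,-.5575,.226),(.5,0,0),(.5,.3,0)]: print(p,proj(s,p),proj(t,p))
im=t['pixels'][120:300,130:420]; cv2.imwrite('pics/topz.png',cv2.resize(im,None,fx=2.75,fy=2.75,interpolation=cv2.INTER_CUBIC))
im=s['pixels'][140:370,140:400]; cv2.imwrite('pics/scz.png',cv2.resize(im,None,fx=2.6,fy=2.6,interpolation=cv2.INTER_CUBIC))
E
```

```text
(0, 0, 0) [[ 95.8342088  214.58871902]] [[282.86812387 416.10077881]]
(0.2815, -0.5575, 0.226) [[-52.80460737 400.54007242]] [[549.21838285 304.01719035]]
(0.5, 0, 0) [[266.99455985 267.99805953]] [[280.8888475  219.00028181]]
(0.5, 0.3, 0) [[309.33394451 193.76089848]] [[169.65685801 219.13017811]]
```

View pics/topz.png

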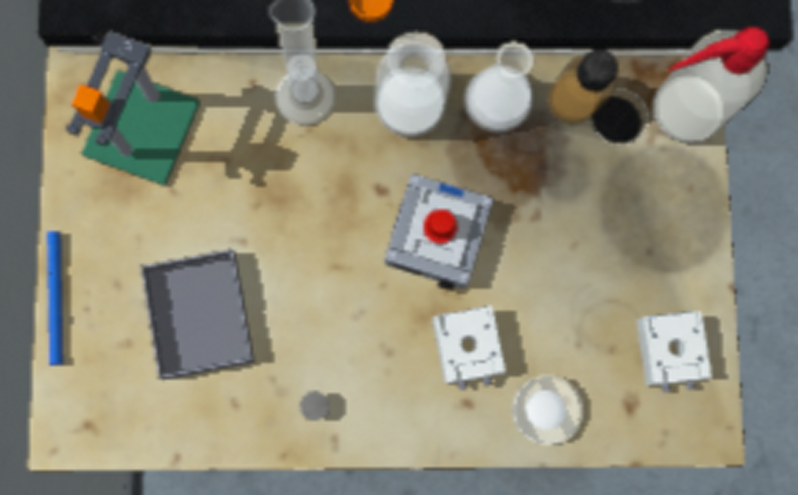

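View pics/scz.png

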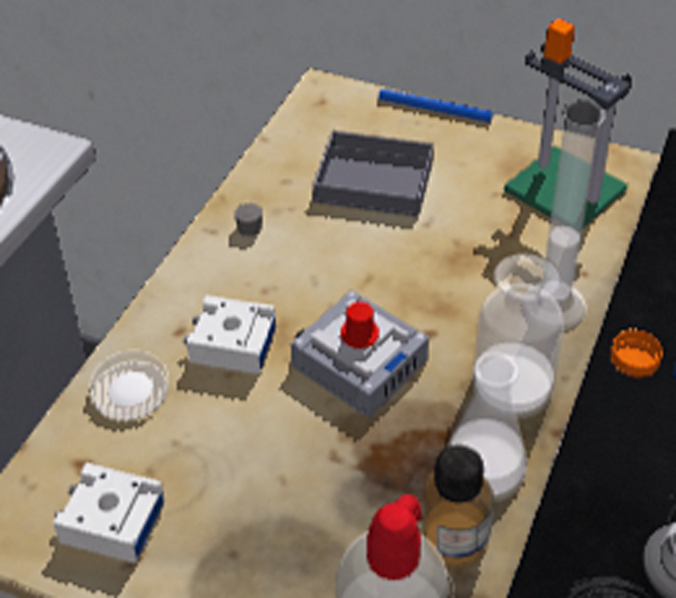

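Two blocks are visible, so the third is absent. Both have their barbs towards the robot. Next I'll measure with colour masks.

```bash
cat > m.py <<'E'
from h import *
def blobs(s,lo,hi,roi,f=6,minA=10,seg='hsv'):
    x0,y0,x1,y1=roi
    im=cv2.resize(s['pixels'][y0:y1,x0:x1],None,fx=f,fy=f,interpolation=cv2.INTER_CUBIC)
    m=cv2.inRange(cv2.cvtColor(im,cv2.COLOR_BGR2HSV),lo,hi)
    cs,_=cv2.findContours(m,cv2.RETR_EXTERNAL,cv2.CHAIN_APPROX_NONE)
    out=[]
    for c in sorted(cs,key=cv2.contourArea,reverse=True):
        if cv2.contourArea(c)<minA*f*f: continue
        cc=(c.reshape(-1,2)+.5)/f-.5+np.array([x0,y0])
        out.append(cc.astype(np.float32))
    return out,m
def cen(c):
    M=cv2.moments(c.reshape(-1,1,2)); return np.array([M['m10']/M['m00'],M['m01']/M['m00']])
E
python3 - <<'E'
from m import *
np.set_printoptions(precision=4,suppress=True)
s=load('scene0');t=load('top0')
W=((0,0,190),(180,60,255))
for nm,S,rois in (('top',t,[(284,228,320,262),(358,230,394,264)]),('scene',s,[(206,248,250,288),(156,312,206,360)])):
    for r in rois:
        bs,m=blobs(S,*W,r,minA=30)
        for b in bs[:1]:
            rc=cv2.minAreaRect(b); hull=cv2.convexHull(b)
            ap=cv2.approxPolyDP(hull,1.5,True).reshape(-1,2)
            print(nm,cen(b),rc,'\n',ap)
        cv2.imwrite(f'pics/m_{nm}_{r[0]}.png',m)
for nm,S,r in(('top',t,(275,190,305,215)),('scene',s,(262,250,295,285))):
    bs,_=blobs(S,(0,150,80),(10,255,255),r); b2,_=blobs(S,(170,150,80),(180,255,255),r)
    print('red',nm,[(cen(b),cv2.contourArea(b),cv2.minAreaRect(b)) for b in bs+b2])
for nm,S,r in(('top',t,(150,145,180,168)),('scene',s,(340,140,370,172))):
    bs,_=blobs(S,(5,150,80),(20,255,255),r)
    print('orange',nm,[(cen(b),cv2.contourArea(b),cv2.minAreaRect(b)) for b in bs])
for nm,S,r in(('top',t,(280,182,305,200)),('scene',s,(280,260,310,290))):
    bs,_=blobs(S,(100,120,60),(125,255,255),r,minA=3)
    print('blue',nm,[(cen(b),cv2.contourArea(b),cv2.minAreaRect(b)) for b in bs])
vis=[]
for S,r in((t,(265,175,320,225)),(t,(282,226,322,264)),(s,(245,245,315,310)),(t,(145,125,210,190))):
    im=S['pixels'][r[1]:r[3],r[0]:r[2]]; k=min(390/im.shape[1],290/im.shape[0]); im=cv2.resize(im,None,fx=k,fy=k,interpolation=cv2.INTER_CUBIC)
    c=np.zeros((300,400,3),np.uint8); c[:im.shape[0],:im.shape[1]]=im; vis.append(c); print(k,r)
cv2.imwrite('pics/z1.png',np.vstack([np.hstack(vis[:2]),np.hstack(vis[2:])]))
E
```

```text
top [300.3231 244.7192] ((300.4964599609375, 244.1808624267578), (25.37641143798828, 23.3103084564209), 79.8591537475586) 
 [[308.5833 230.25  ]
 [312.75   254.0833]
 [291.4167 258.25  ]
 [287.5833 234.9167]]
top [375.5216 245.6956] ((375.390625, 245.79861450195312), (24.729450225830078, 22.358396530151367), 82.6319580078125) 
 [[384.25   232.4167]
 [387.75   256.0833]
 [366.4167 258.0833]
 [363.4167 235.4167]]
scene [228.4192 264.5099] ((228.30003356933594, 263.85577392578125), (30.61178207397461, 19.86106300354004), 9.987401008605957) 
 [[217.0833 253.5833]
 [219.9167 252.4167]
 [244.9167 257.25  ]
 [238.75   275.75  ]
 [211.9167 270.9167]]
scene [181.0844 333.3362] ((180.72264099121094, 332.3857727050781), (36.07791519165039, 26.5789737701416), 15.293006896972656) 
 [[172.9167 317.5833]
 [201.0833 324.5833]
 [199.75   331.0833]
 [190.25   348.0833]
 [159.9167 340.25  ]]
red top [(array([289.6516, 201.8792]), 105.23613696615212, ((289.6666564941406, 202.0), (11.833343505859375, 11.5), 90.0))]
red scene [(array([277.8318, 265.2155]), 182.74995422409847, ((277.05120849609375, 264.912
[... 180 characters left out ...]
13.267413139343262, 11.160370826721191), 20.323192596435547))]
orange scene [(array([354.6364, 155.3349]), 146.47230190690607, ((354.6271667480469, 155.4106903076172), (10.641189575195312, 17.16269302368164), 8.615752220153809))]
blue top [(array([293.5339, 188.7129]), 18.708325703861192, ((293.6251525878906, 188.73171997070312), (8.583211898803711, 2.587160348892212), 15.64234733581543))]
blue scene [(array([291.5654, 278.7502]), 25.027761669829488, ((291.61627197265625, 278.7796936035156), (3.2025034427642822, 9.261524200439453), 46.78996658325195))]
5.8 (265, 175, 320, 225)
7.631578947368421 (282, 226, 322, 264)
4.461538461538462 (245, 245, 315, 310)
4.461538461538462 (145, 125, 210, 190)
```

View pics/z1.png

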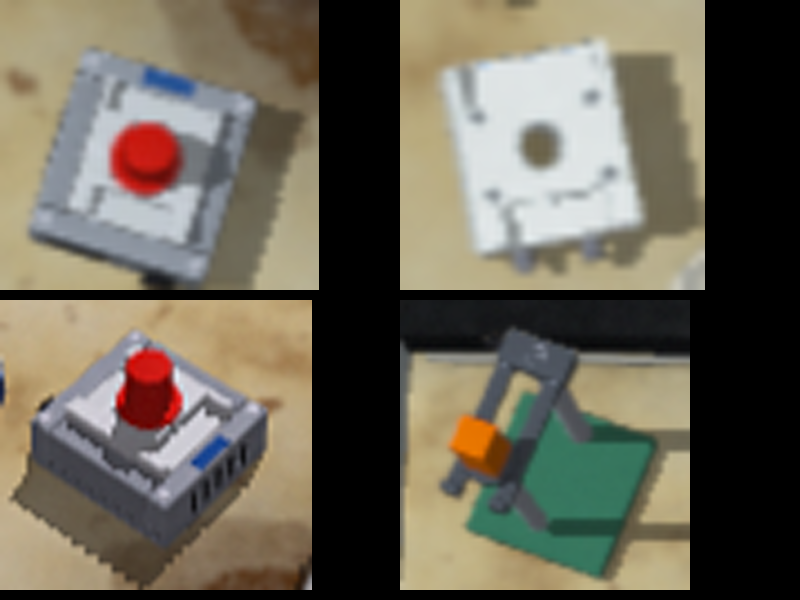

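```bash
python3 - <<'E'
from m import *
s=load('scene0');t=load('top0')
for n,S,r in(('d1',t,(268,176,314,226)),('d2',s,(248,248,310,304))):
    im=S['pixels'][r[1]:r[3],r[0]:r[2]]; im=cv2.resize(im,None,fx=11,fy=11,interpolation=cv2.INTER_CUBIC)
    im=cv2.convertScaleAbs(im,alpha=1.0); print(im.shape)
    cv2.imwrite(f'pics/{n}.png',im)
# drive outline: non-wood
bs,m=blobs(t,(90,15,60),(140,120,255),(268,176,314,226),minA=5)
print([ (cen(b),cv2.contourArea(b),cv2.minAreaRect(b)) for b in bs[:3]])
E
```

```text
(550, 506, 3)
(616, 682, 3)
[(array([289.23243151, 203.39434486]), 1018.2917073571589, ((289.2108154296875, 203.29342651367188), (31.09605598449707, 34.435787200927734), 17.19846534729004))]
```

View pics/d1.png

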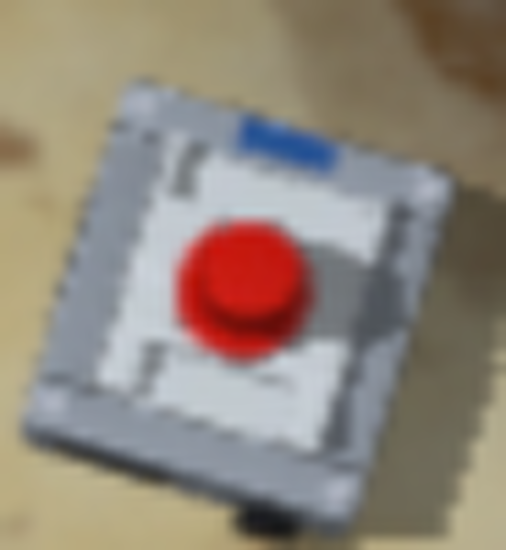

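View pics/d2.png

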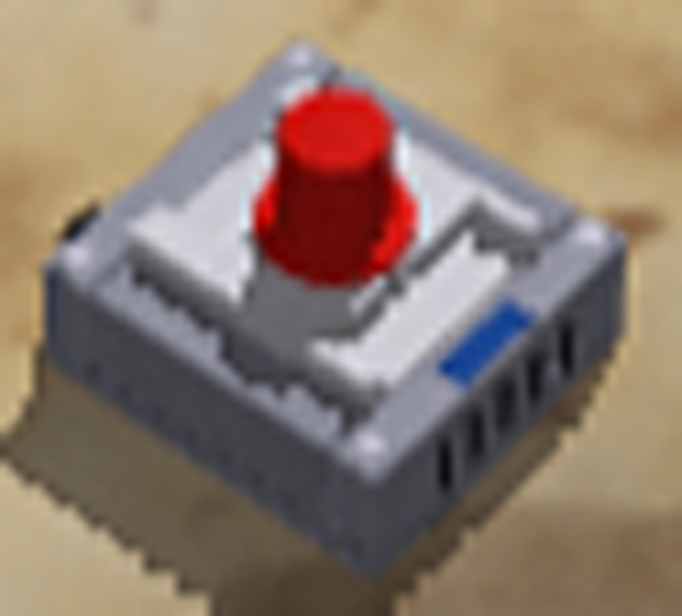

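```bash
python3 - <<'E'
from m import *
np.set_printoptions(precision=4,suppress=True)
s=load('scene0');t=load('top0')
T=lambda u:((np.array(u)+.5)/11-.5+[268,176]); S=lambda u:((np.array(u)+.5)/11-.5+[248,248])
P={}
for k,a,b in(('++',(143,103),(593,235)),('+-',(432,187),(372,450)),('-+',(50,400),(302,58)),('--',(338,487),(77,260))):
    p,e=tri(t,T(a),s,S(b)); P[k]=p; print(k,p,e,'top@33',onz(t,T(a),.034),'sc@33',onz(s,S(b),.034))
def an(d): return np.degrees(np.arctan2(d[1],d[0]))
for f in (lambda k:P[k],):
  print('cen',np.mean(list(P.values()),0),'yaws',an(P['++']-P['-+']),an(P['+-']-P['--']),an(P['++']-P['+-'])-90,an(P['-+']-P['--'])-90)
for nm,A in (('top',[onz(t,T(a),.034) for a in((143,103),(432,187),(50,400),(338,487))]),('sc',[onz(s,S(a),.034) for a in((593,235),(372,450),(302,58),(77,260))])):
  A=np.array(A);print(nm,A.mean(0),an(A[0]+A[1]-A[2]-A[3]),an(A[0]-A[1]+A[2]-A[3])-90)
# plug knob top centre
a=T((257,268)); b=S((334,130)); print('knob top',tri(t,a,s,b),onz(t,a,.07),onz(s,b,.07))
# housing outline top rect at z
print(telemetry.get_obs()['orientation'])
# heads: top-face rects on z=.034
for nm,S_,rois in (('top',t,[(284,228,320,262),(358,230,394,264)]),):
    for r in rois:
        bs,m=blobs(S_,(0,0,190),(180,60,255),r,minA=30)
        q=np.array([onz(S_,p,.034)[:2] for p in bs[0]],np.float32)
        rc=cv2.minAreaRect(q*1000); print('head',np.array(rc[0]),rc[1],rc[2])
    # bores
for nm,S_,cs in(('top',t,[(300,244),(375,246)]),('scene',s,[(229,265),(181,333)])):
  for c in cs:
    f=8; r=(c[0]-6,c[1]-6,c[0]+7,c[1]+7)
    g=cv2.cvtColor(S_['pixels'][r[1]:r[3],r[0]:r[2]],cv2.COLOR_BGR2GRAY).astype(float)
    w=np.clip(200-g,0,None); yy,xx=np.mgrid[r[1]:r[3],r[0]:r[2]]
    w[np.hypot(xx-c[0],yy-c[1])>4.6]=0
    u=np.array([(w*xx).sum(),(w*yy).sum()])/w.sum(); print('bore',nm,u,onz(S_,u,.034))
E
```

```text
++ [0.5865 0.0014 0.0328] 0.00165008679251921 top@33 [0.5869 0.0019 0.034 ] sc@33 [ 0.5861 -0.0001  0.034 ]
+- [ 0.5655 -0.0686  0.0334] 0.001542689276387614 top@33 [ 0.5661 -0.0681  0.034 ] sc@33 [ 0.5651 -0.0695  0.034 ]
-+ [0.5124 0.0242 0.034 ] 0.0030809500799085865 top@33 [0.5137 0.0249 0.034 ] sc@33 [0.5111 0.0232 0.034 ]
-- [ 0.4913 -0.0449  0.0331] 0.00326461998853546 top@33 [ 0.4925 -0.044   0.034 ] sc@33 [ 0.4903 -0.0466  0.034 ]
cen [ 0.5389 -0.022   0.0333] yaws -17.067590763498224 -17.654042600959613 -16.64000180680931 -16.990150873192334
top [ 0.5398 -0.0213  0.034 ] -17.826440933919866 -16.82643885638761
sc [ 0.5382 -0.0232  0.034 ] -17.137107664002304 -16.74223774041195
knob top (array([ 0.5384, -0.0228,  0.0693]), np.float64(0.0012438490409444755)) [ 0.5388 -0.0224  0.07  ] [ 0.5381 -0.0238  0.07  ]
[-3.1402  0.0002  0.4677]
head [428.5638 -48.8157] (66.38382720947266, 61.39969253540039) 9.410420417785645
head [ 423.8732 -246.2275] (64.93964385986328, 59.879390716552734) 6.228394985198975
bore top [299.8706 244.6149] [ 0.4271 -0.047   0.034 ]
bore top [374.9983 245.8553] [ 0.4232 -0.2445  0.034 ]
bore scene [228.5859 264.1132] [ 0.4263 -0.0498  0.034 ]
bore scene [181.1073 332.6684] [ 0.4221 -0.2485  0.034 ]
```

Measured: drive at (0.539, -0.022) with yaw about -17°, and screw heights of 33 mm as expected. The knob top comes out at 69 mm against 70 stated. The heads are near (0.427, -0.048) at +9.5° and (0.423, -0.246) at +6.5°. Next is the tray, then the first move.

```bash
cat > go.py <<'E'
from h import *
def go(x,y,z,yawdeg,q=True):
    o=telemetry.get_obs(); p=np.array(o['tcp_pos']); Rm=R.from_euler('xyz',o['orientation'])
    d=Rm.inv().apply(np.array([x,y,z])-p)*1000
    g=R.from_euler('xyz',[np.pi,0,np.radians(yawdeg)]); rv=(Rm.inv()*g).as_rotvec(degrees=True)
    print('t',round(o['time_s'],2),'tcp',p.round(4),'rpy',np.degrees(o['orientation']).round(2),'w',round(o['width'],4),'F',np.round(o['wrist_force'],1))
    print('shift mm',d.round(1),'turn',rv.round(2))
if __name__=='__main__': go(*map(float,sys.argv[1:5]))
E
python3 - <<'E'
from m import *
t=load('top0');s=load('scene0')
r=(175,205,232,265)
im=t['pixels'][r[1]:r[3],r[0]:r[2]]
bs,m=blobs(t,(0,0,40),(180,60,140),r,minA=50)
for b in bs[:2]:
  for z in(.025,0.003):
    q=np.array([onz(t,p,z)[:2] for p in b],np.float32)*1000; print(z,cv2.minAreaRect(q))
E
python3 go.py 0.5387 -0.0225 0.2 -17
```

```text
0.025 ((457.5010986328125, 201.1965789794922), (115.5758285522461, 111.6263656616211), 10.233086585998535)
0.003 ((460.100830078125, 204.04397583007812), (117.92617797851562, 113.8964614868164), 10.233059883117676)
t 0.1 tcp [ 0.2815 -0.5575  0.226 ] rpy [-1.7992e+02  1.0000e-02  2.6800e+01] w 0.0919 F [-0.2  0.1  0.3]
shift mm [ 470.7 -361.6   26.5] turn [-7.00e-02  4.00e-02  4.38e+01]
```

```bash
python3 - <<'E'
from m import *
t=load('top0')
P=np.array([onz(t,p,.025) for p in((182,217.1),(216.2,211.6),(222,250.9),(188.2,257.5))]);print(P,P.mean(0))
E
```

```text
[[0.50153081 0.2624779  0.025     ]
 [0.5161966  0.17285311 0.025     ]
 [0.41216559 0.15600911 0.025     ]
 [0.39538474 0.24318212 0.025     ]] [0.45631943 0.20863056 0.025     ]
```

Emit:
arm_command:
  targets: "0.045 -0.035 0.003 0 0 7; 0.09 -0.07 0.005 0 0 14; 0.135 -0.105 0.008 0 0 21; 0.18 -0.14 0.01 0 0 28; 0.215 -0.165 0.013 0 0 35"
  gripper: 1

```text
time_s: 0.6
tcp_pos: [0.39, -0.3307, 0.2148]
orientation: [-3.141, 0.0, -0.148]
wrist_force: [1.2, -0.0, -0.2]
width: 0.0918
```

```bash
python3 go.py 0.5387 -0.0225 0.14 -17
```

```text
t 0.6 tcp [ 0.39   -0.3307  0.2148] rpy [-1.7999e+02  1.0000e-02 -8.5100e+00] w 0.0918 F [ 1.2 -0.  -0.2]
shift mm [ 101.5 -326.8   74.8] turn [-0.01  0.01  8.49]
```

Emit:
arm_command:
  targets: "0.014 -0.045 0.01 0 0 2; 0.028 -0.09 0.02 0 0 4; 0.042 -0.135 0.03 0 0 6; 0.056 -0.18 0.04 0 0 7; 0.07 -0.225 0.05 0 0 8.5"

```text
time_s: 1.1
tcp_pos: [0.4914, -0.1182, 0.1645]
orientation: [3.142, 0.0, -0.292]
wrist_force: [1.2, -0.6, 0.1]
width: 0.0918
```

Emit:
arm_command:
  targets: "0.014 -0.045 0.01 0 0 0; 0.025 -0.08 0.02 0 0 0; 0.0315 -0.102 0.025 0 0 0; 0.0315 -0.102 0.025 0 0 0; 0.0315 -0.102 0.025 0 0 0"

```text
time_s: 1.6
tcp_pos: [0.5501, -0.0313, 0.1394]
orientation: [3.141, 0.001, -0.291]
wrist_force: [-0.9, -1.0, 0.5]
width: 0.0919
```

```bash
python3 - <<'E'
from h import *
import go
go.go(0.5387,-.0225,.05,-17)
a=snap('scene','s1');b=snap('top','t1')
c=np.zeros((420,700,3),np.uint8)
c[:,:350]=cv2.resize(a['pixels'][180:340,200:333],(350,420),interpolation=2);c[:,350:]=cv2.resize(b['pixels'][130:270,230:347],(350,420),interpolation=2)
cv2.imwrite('pics/c1.png',c)
E
```

```text
t 1.6 tcp [ 0.5501 -0.0313  0.1394] rpy [ 1.7996e+02  7.0000e-02 -1.6650e+01] w 0.0919 F [-0.9 -1.   0.5]
shift mm [-13.4  -5.3  89.5] turn [0.04 0.07 0.35]
```

View pics/c1.png

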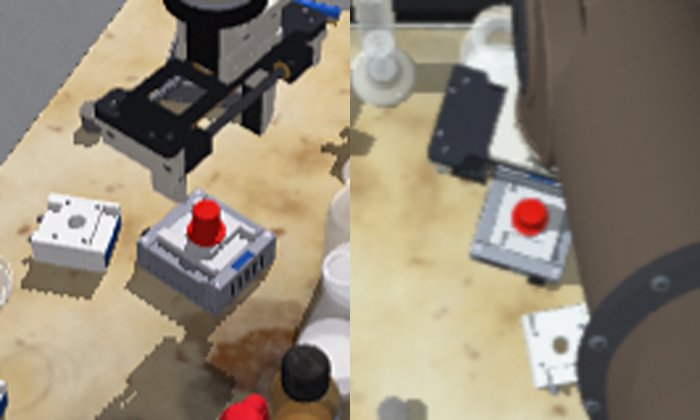

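The picture shows the gripper above and behind the drive with the plug untouched. I'll align over it first, then descend.

Emit:
arm_command:
  targets: "-0.0134 -0.0053 0.01 0 0 0; -0.0134 -0.0053 0.03 0 0 0; -0.0134 -0.0053 0.055 0 0 0; -0.0134 -0.0053 0.08 0 0 0; -0.0134 -0.0053 0.089 0 0 0"

```text
time_s: 2.2
tcp_pos: [0.5376, -0.024, 0.0494]
orientation: [3.14, 0.002, -0.294]
wrist_force: [-0.3, 1.1, -0.2]
width: 0.0917
```

Emit:
arm_command:
  targets: "0 0 0 0 0 0; 0 0 0 0 0 0; 0 0 0 0 0 0; 0 0 0 0 0 0; 0 0 0 0 0 0"
  gripper: 0.1
  newtons: 20

```text
time_s: 2.7
tcp_pos: [0.5397, -0.0224, 0.0517]
orientation: [-3.141, -0.001, -0.292]
wrist_force: [-0.2, 0.1, 0.3]
width: 0.0561
```

```bash
python3 go.py 0.5387 -0.0225 0.05 -17
```

```text
t 2.7 tcp [ 0.5397 -0.0224  0.0517] rpy [-1.7998e+02 -7.0000e-02 -1.6700e+01] w 0.0561 F [-0.2  0.1  0.3]
shift mm [-1.   0.4  1.7] turn [-0.02 -0.07  0.3 ]
```

Emit:
arm_command:
  targets: "0 0 0.001 0 0 0; 0 0 0.001 0 0 0; 0 0 0.001 0 0 0; 0 0 0.001 0 0 0; 0 0 0.001 0 0 0"

```text
time_s: 3.2
tcp_pos: [0.5393, -0.0224, 0.0499]
orientation: [3.142, 0.0, -0.291]
wrist_force: [-0.1, -0.0, 0.3]
width: 0.0233
```

```bash
python3 go.py 0.5387 -0.0225 0.05 -17
```

```text
t 3.2 tcp [ 0.5393 -0.0224  0.0499] rpy [180.    0.  -16.7] w 0.0233 F [-0.1 -0.   0.3]
shift mm [-0.5  0.3 -0.1] turn [0.  0.  0.3]
```

Emit:
arm_command:
  targets: "0 0 -0.01 0 0 0; 0 0 -0.025 0 0 0; 0 0 -0.045 0 0 0; 0 0 -0.07 0 0 0; 0 0 -0.085 0 0 0"

```text
time_s: 3.7
tcp_pos: [0.54, -0.0224, 0.1374]
orientation: [-3.141, -0.002, -0.292]
wrist_force: [0.2, -0.6, 0.6]
width: 0.0231
```

```bash
python3 - <<'E'
from h import *
import go
go.go(0.456,.207,.11,9.5)
a=snap('scene','s2')
cv2.imwrite('pics/c2.png',cv2.resize(a['pixels'][150:340,180:400],None,fx=3,fy=3))
E
```

```text
t 3.7 tcp [ 0.54   -0.0224  0.1374] rpy [-1.7996e+02 -1.2000e-01 -1.6700e+01] w 0.0231 F [ 0.2 -0.6  0.6]
shift mm [-146.5 -195.6   27.2] turn [-1.00e-02 -1.30e-01 -2.62e+01]
```

View pics/c2.png

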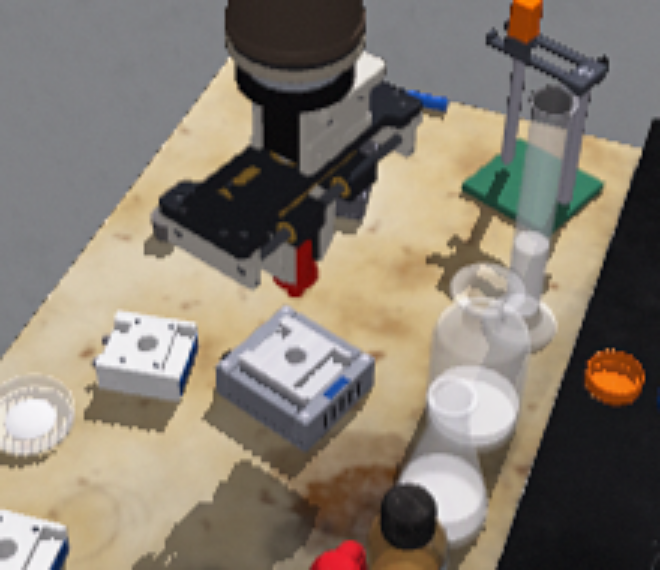

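The plug is out and held at (298,275) in the crop, and the socket is clear. Next I'll carry it to the tray.

Emit:
arm_command:
  targets: "-0.025 -0.035 0 0 0 -5; -0.05 -0.07 0.005 0 0 -10; -0.08 -0.105 0.01 0 0 -15; -0.105 -0.14 0.015 0 0 -20; -0.125 -0.17 0.02 0 0 -25"

```text
time_s: 4.25
tcp_pos: [0.4672, 0.1785, 0.1151]
orientation: [-3.141, -0.0, 0.15]
wrist_force: [1.2, -0.4, 0.7]
width: 0.0231
```

Emit:
arm_command:
  targets: "0 -0.015 0.01 0 0 0; 0 -0.03 0.02 0 0 0; 0 -0.032 0.02 0 0 0; 0 -0.032 0.02 0 0 0; 0 -0.032 0.02 0 0 0"

```text
time_s: 4.75
tcp_pos: [0.4643, 0.207, 0.0954]
orientation: [3.141, -0.0, 0.144]
wrist_force: [0.3, -0.3, -0.3]
width: 0.0236
```

```bash
python3 go.py 0.456 .207 .04 9.5
```

```text
t 4.75 tcp [0.4643 0.207  0.0954] rpy [ 1.7997e+02 -2.0000e-02  8.2300e+00] w 0.0236 F [ 0.3 -0.3 -0.3]
shift mm [-8.2 -1.2 55.4] turn [ 0.03 -0.02 -1.27]
```

Emit:
arm_command:
  targets: "-0.004 0 0.015 0 0 0; -0.008 0 0.03 0 0 0; -0.008 0 0.045 0 0 0; -0.008 0 0.057 0 0 0; -0.008 0 0.059 0 0 0"

```text
time_s: 5.25
tcp_pos: [0.4557, 0.2057, 0.0351]
orientation: [3.141, 0.001, 0.144]
wrist_force: [-1.6, -0.6, -0.1]
width: 0.0232
```

Emit:
arm_command:
  targets: "0 0 0 0 0 0; 0 0 0 0 0 0; 0 0 0 0 0 0; 0 0 0 0 0 0; 0 0 0 0 0 0"
  gripper: 0.5

```text
time_s: 5.75
tcp_pos: [0.4561, 0.2069, 0.0363]
orientation: [-3.141, -0.001, 0.145]
wrist_force: [-0.1, 1.0, 0.7]
width: 0.0458
```

Emit:
arm_command:
  targets: "0 0 -0.01 0 0 0; 0 0 -0.03 0 0 0; 0 0 -0.06 0 0 0; 0 0 -0.09 0 0 0; 0 0 -0.12 0 0 0"

```text
time_s: 6.25
tcp_pos: [0.4556, 0.2068, 0.1579]
orientation: [-3.141, -0.0, 0.145]
wrist_force: [1.8, -0.5, 0.1]
width: 0.046
```

```bash
python3 - <<'E'
from h import *
import go
go.go(0.4265,-.0485,.14,9.5)
a=snap('scene','s3');b=snap('top','t3')
cv2.imwrite('pics/c3.png',np.hstack([cv2.resize(a['pixels'][150:300,200:333],(400,450)),cv2.resize(b['pixels'][150:300,150:283],(400,450))]))
E
```

```text
t 6.25 tcp [0.4556 0.2068 0.1579] rpy [-1.7999e+02 -1.0000e-02  8.3100e+00] w 0.046 F [ 1.8 -0.5  0.1]
shift mm [-65.8 248.4  17.8] turn [-0.01 -0.01 -1.19]
```

View pics/c3.png

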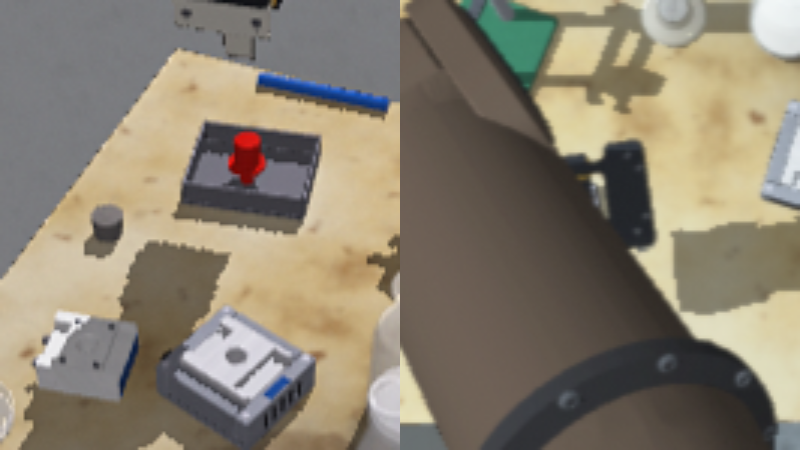

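The plug is standing in the tray at (246,160) in the left crop. Next is the nearer block.

Emit:
arm_command:
  targets: "-0.013 0.048 0 0 0 0; -0.026 0.096 0 0 0 0; -0.04 0.144 0 0 0 0; -0.053 0.19 0.005 0 0 -0.6; -0.062 0.225 0.01 0 0 -1.2"
  gripper: 1

```text
time_s: 6.85
tcp_pos: [0.4259, -0.0276, 0.1461]
orientation: [3.141, -0.0, 0.164]
wrist_force: [0.6, -0.2, 0.4]
width: 0.0813
```

Emit:
arm_command:
  targets: "-0.004 0.024 0 0 0 0; -0.004 0.024 0 0 0 0; -0.004 0.024 0 0 0 0; -0.004 0.024 0 0 0 0; -0.004 0.024 0 0 0 0"

```text
time_s: 7.35
tcp_pos: [0.4272, -0.0479, 0.146]
orientation: [-3.141, -0.0, 0.168]
wrist_force: [0.7, 0.2, 0.2]
width: 0.0921
```

```bash
python3 - <<'E'
from h import *
import go
go.go(0.4265,-.0485,.012,9.5)
a=snap('scene','s4')
cv2.imwrite('pics/c4.png',cv2.resize(a['pixels'][180:360,140:320],None,fx=3.2,fy=3.2))
E
```

```text
t 7.35 tcp [ 0.4272 -0.0479  0.146 ] rpy [-1.7999e+02 -1.0000e-02  9.6200e+00] w 0.0921 F [0.7 0.2 0.2]
shift mm [ -0.8   0.5 134. ] turn [-0.01 -0.01  0.12]
```

View pics/c4.png

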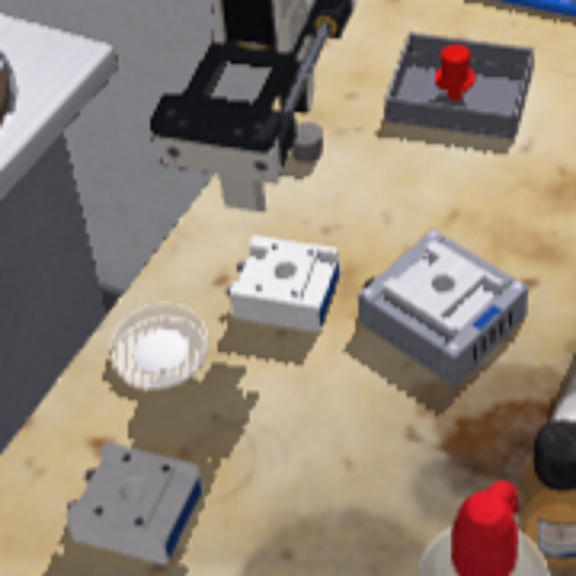

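The block has not moved (bore at scene pixel (228.7,264.4)) and the gripper is centred over it, so I'll descend.

Emit:
arm_command:
  targets: "0 0 0.03 0 0 0; 0 0 0.06 0 0 0; 0 0 0.09 0 0 0; 0 0 0.115 0 0 0; 0 0 0.134 0 0 0"

```text
time_s: 7.9
tcp_pos: [0.4266, -0.0483, 0.0106]
orientation: [-3.141, 0.001, 0.167]
wrist_force: [0.3, -0.2, -0.2]
width: 0.0913
```

Emit:
arm_command:
  targets: "0 0 0 0 0 0; 0 0 0 0 0 0; 0 0 0 0 0 0; 0 0 0 0 0 0; 0 0 0 0 0 0"
  gripper: 0.4
  newtons: 25

```text
time_s: 8.4
tcp_pos: [0.4276, -0.0491, 0.0127]
orientation: [3.141, -0.002, 0.166]
wrist_force: [0.6, 2.4, 0.9]
width: 0.0566
```

Emit:
arm_command:
  targets: "0 0 0 0 0 0; 0 0 0 0 0 0; 0 0 0 0 0 0"

```text
time_s: 8.7
tcp_pos: [0.4276, -0.0491, 0.0127]
orientation: [3.141, -0.001, 0.166]
wrist_force: [-0.7, 0.2, 7.7]
width: 0.0562
```

```bash
python3 go.py 0.4265 -.0485 .012 9.5
```

```text
t 8.7 tcp [ 0.4276 -0.0491  0.0127] rpy [ 1.7998e+02 -8.0000e-02  9.5000e+00] w 0.0562 F [-0.7  0.2  7.7]
shift mm [-1.  -0.7  0.7] turn [ 0.02 -0.08 -0.  ]
```

Emit:
arm_command:
  targets: "0 0 -0.015 0 0 0; 0 0 -0.035 0 0 0; 0 0 -0.06 0 0 0; 0 0 -0.09 0 0 0; 0 0 -0.09 0 0 0"

```text
time_s: 9.2
tcp_pos: [0.429, -0.0492, 0.105]
orientation: [3.14, -0.006, 0.165]
wrist_force: [0.4, -0.7, -1.7]
width: 0.0562
```

```bash
python3 go.py 0.5388 -.0225 .10 -17
```

```text
t 9.2 tcp [ 0.429  -0.0492  0.105 ] rpy [179.93  -0.32   9.47] w 0.0562 F [ 0.4 -0.7 -1.7]
shift mm [112.6  -8.3   5.7] turn [-1.000e-02 -3.300e-01  2.647e+01]
```

Emit:
arm_command:
  targets: "0.025 -0.002 0.001 0 0 6; 0.05 -0.004 0.001 0 0 12; 0.075 -0.006 0.001 0 0 18; 0.1 -0.008 0.001 0 0 24; 0.113 -0.0083 0.001 0 0 26.5"

```text
time_s: 9.7
tcp_pos: [0.5387, -0.0214, 0.1001]
orientation: [-3.141, -0.0, -0.3]
wrist_force: [-0.1, -0.0, -2.8]
width: 0.0559
```

Emit:
arm_command:
  targets: "0 0 0 0 0 0; 0 0 0 0 0 0; 0 0 0 0 0 0"

```text
time_s: 10.0
tcp_pos: [0.5358, -0.0226, 0.1004]
orientation: [3.141, 0.002, -0.296]
wrist_force: [-0.6, 0.1, -1.8]
width: 0.0557
```

```bash
python3 - <<'E'
from m import *
import go
go.go(0.5388,-.0225,.06,-17)
a=snap('scene','s5');b=snap('top','t5'); s=load('s4')
cv2.imwrite('pics/c5.png',np.hstack([cv2.resize(a['pixels'][200:320,210:330],(400,400),interpolation=2),cv2.resize(b['pixels'][150:250,240:340],(400,400),interpolation=2)]))
c=(278,268); r=(270,260,286,277)
g=cv2.cvtColor(s['pixels'][r[1]:r[3],r[0]:r[2]],cv2.COLOR_BGR2GRAY); print(g)
E
```

```text
t 10.0 tcp [ 0.5358 -0.0226  0.1004] rpy [ 1.7996e+02  9.0000e-02 -1.6970e+01] w 0.0557 F [-0.6  0.1 -1.8]
shift mm [ 2.9 -1.  40.4] turn [0.04 0.09 0.03]
[[158 164 130 142 107 106 123 200 225 222 220 221 223 213 205 163]
 [163 208 196 192 102 113 182 221 223 219 220 222 222 226 229 212]
 [207 222 223 218 130 204 222 224 221 220 222 221 224 227 228 225]
 [219 219 220 219 204 227 224 220 221 222 222 224 227 226 223 224]
 [218 219 220 222 225 223 221 223 224 224 226 227 226 223 222 221]
 [218 219 221 223 221 220 206 206 195 197 234 228 224 223 221 219]
 [219 221 222 220 219 207 157 144 137 137 177 205 226 222 217 220]
 [222 222 218 220 219 150 114 112 114 113 116 156 205 221 220 221]
 [222 217 219 223 212  99 108 115 117 115 111 118 195 221 221 222]
 [218 219 221 223 219 134 108 118 117 112 109 126 210 222 221 223]
 [219 220 220 222 226 205 122 109 113 113 145 174 221 221 224 223]
 [219 219 221 225 225 224 203 178 178 195 206 213 223 224 222 165]
 [219 220 223 223 222 224 223 215 215 221 223 221 225 223 165 105]
 [222 223 221 221 222 222 219 220 219 221 221 223 204 152 114 177]
 [226 222 221 222 221 219 218 218 219 221 222 203 135  94 116 220]
 [215 226 224 222 220 218 217 220 221 223 203 135 106 177 201 223]
 [151 182 212 223 220 218 219 221 223 185 136  98 119 220 223 221]]
```

View pics/c5.png

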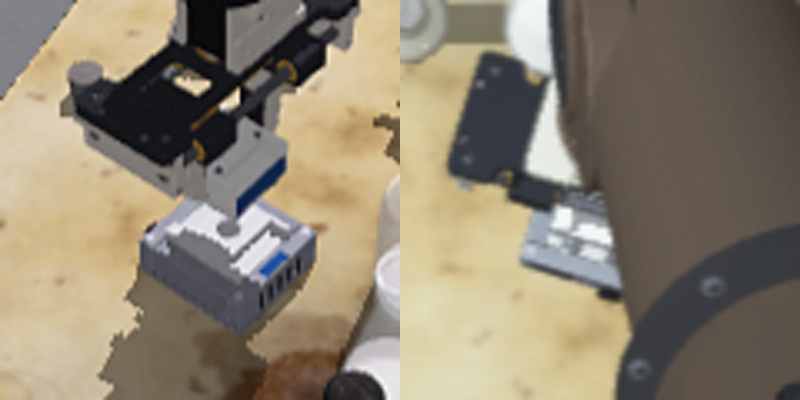

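```bash
python3 - <<'E'
from m import *
np.set_printoptions(precision=4,suppress=True)
s=load('s4')
def dark(S,c,rad=4.6,th=200):
    r=(int(c[0])-8,int(c[1])-8,int(c[0])+9,int(c[1])+9)
    g=cv2.cvtColor(S['pixels'][r[1]:r[3],r[0]:r[2]],cv2.COLOR_BGR2GRAY).astype(float)
    w=np.clip(th-g,0,None); yy,xx=np.mgrid[r[1]:r[3],r[0]:r[2]]; w[np.hypot(xx-c[0],yy-c[1])>rad]=0
    return np.array([(w*xx).sum(),(w*yy).sum()])/w.sum()
u=dark(s,(278,268)); print('socket',u,onz(s,u,.04))
v=dark(s,(228.6,264.1)); print('bore',v,onz(s,v,.034))
w=dark(s,(181,332.7)); print('bore2',w,onz(s,w,.034))
E
```

```text
socket [277.9768 268.2145] [ 0.538  -0.0233  0.04  ]
bore [228.504  264.1286] [ 0.4261 -0.0499  0.034 ]
bore2 [180.9011 332.9354] [ 0.422  -0.2492  0.034 ]
```

```bash
python3 go.py 0.5396 -.0231 .064 -17
```

```text
t 10.1 tcp [ 0.5362 -0.0227  0.1008] rpy [ 1.7998e+02  4.0000e-02 -1.7000e+01] w 0.0559 F [-0.3 -0.6 -2.5]
shift mm [ 3.4 -0.6 36.8] turn [0.02 0.04 0.  ]
```

Emit:
arm_command:
  targets: "0.0034 -0.0006 0.01 0 0 0; 0.0034 -0.0006 0.025 0 0 0; 0.0034 -0.0006 0.036 0 0 0; 0.0034 -0.0006 0.036 0 0 0; 0.0034 -0.0006 0.036 0 0 0"

```text
time_s: 10.6
tcp_pos: [0.5403, -0.0227, 0.0647]
orientation: [3.141, 0.001, -0.297]
wrist_force: [0.4, -0.8, -1.5]
width: 0.0561
```

```bash
python3 - <<'E'
from m import *
import go
go.go(0.5396,-.0231,.0467,-17)
a=snap('scene','s6')
cv2.imwrite('pics/c6.png',cv2.resize(a['pixels'][230:310,240:320],(720,600),interpolation=2))
E
```

```text
t 10.6 tcp [ 0.5403 -0.0227  0.0647] rpy [ 1.7998e+02  4.0000e-02 -1.7000e+01] w 0.0561 F [ 0.4 -0.8 -1.5]
shift mm [-0.6  0.5 18. ] turn [ 0.02  0.04 -0.  ]
```

View pics/c6.png

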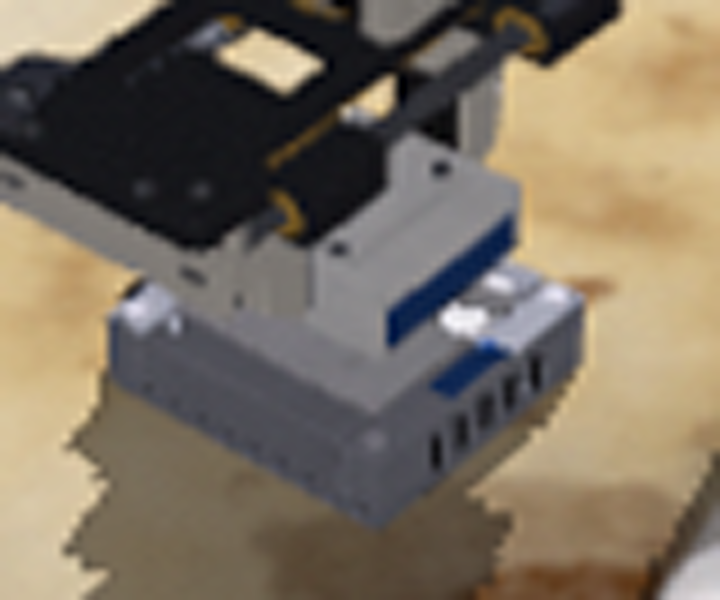

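The block is held square above the seat. I'll lower it gently and watch the force.

Emit:
arm_command:
  targets: "-0.0005 0 0.004 0 0 0; -0.0005 0 0.008 0 0 0; -0.0005 0 0.011 0 0 0; -0.0005 0 0.0115 0 0 0; -0.0005 0 0.0115 0 0 0"

```text
time_s: 11.15
tcp_pos: [0.54, -0.0225, 0.0533]
orientation: [3.141, 0.0, -0.297]
wrist_force: [-0.4, 0.2, -2.5]
width: 0.0557
```

Emit:
arm_command:
  targets: "0 0 0.001 0 0 0; 0 0 0.002 0 0 0; 0 0 0.003 0 0 0; 0 0 0.003 0 0 0"

```text
time_s: 11.55
tcp_pos: [0.54, -0.0225, 0.0503]
orientation: [3.141, 0.0, -0.297]
wrist_force: [0.3, 0.0, -1.6]
width: 0.0556
```

Emit:
arm_command:
  targets: "0 0 0.001 0 0 0; 0 0 0.002 0 0 0; 0 0 0.003 0 0 0; 0 0 0.004 0 0 0; 0 0 0.004 0 0 0"

```text
time_s: 12.05
tcp_pos: [0.5401, -0.0225, 0.0468]
orientation: [-3.142, -0.0, -0.297]
wrist_force: [-2.4, -0.2, 3.9]
width: 0.0556
```

Contact came at TCP z 46.8 mm, against 46.7 expected for seated. I'll release, rise and look.

Emit:
arm_command:
  targets: "0 0 0 0 0 0; 0 0 0 0 0 0; 0 0 0 0 0 0; 0 0 0 0 0 0; 0 0 0 0 0 0"
  gripper: 1

```text
time_s: 12.55
tcp_pos: [0.5401, -0.0225, 0.0464]
orientation: [3.142, -0.0, -0.297]
wrist_force: [-0.1, 0.4, 0.2]
width: 0.0902
```

Emit:
arm_command:
  targets: "0 0 -0.02 0 0 0; 0 0 -0.05 0 0 0; 0 0 -0.08 0 0 0; 0 0 -0.11 0 0 0; -0.03 0.03 -0.12 0 0 0"

```text
time_s: 13.05
tcp_pos: [0.5078, -0.0399, 0.1697]
orientation: [-3.138, -0.008, -0.293]
wrist_force: [-0.4, -0.8, 0.9]
width: 0.0919
```

```bash
python3 go.py 0.4228 -.247 .15 6.5
```

```text
t 13.05 tcp [ 0.5078 -0.0399  0.1697] rpy [-179.78   -0.44  -16.77] w 0.0919 F [-0.4 -0.8  0.9]
shift mm [-21.8 222.9  18.7] turn [ -0.13  -0.48 -23.27]
```

Emit:
arm_command:
  targets: "-0.005 0.045 0 0 0 -5; -0.01 0.09 0.005 0 0 -10; -0.015 0.135 0.01 0 0 -15; -0.02 0.18 0.015 0 0 -20; -0.022 0.222 0.019 0 0 -23.3"

```text
time_s: 13.55
tcp_pos: [0.4152, -0.25, 0.1474]
orientation: [3.141, 0.0, 0.113]
wrist_force: [0.6, -1.2, 0.2]
width: 0.0919
```

Emit:
arm_command:
  targets: "0 0 0 0 0 0; 0 0 0 0 0 0; 0 0 0 0 0 0"

```text
time_s: 13.85
tcp_pos: [0.4172, -0.2473, 0.1475]
orientation: [-3.141, -0.0, 0.111]
wrist_force: [0.0, 1.0, -0.8]
width: 0.0916
```

```bash
python3 - <<'E'
from m import *
import go
np.set_printoptions(precision=4,suppress=True)
go.go(0.4226,-.2467,.012,6.5)
a=snap('scene','s7');b=snap('top','t7')
cv2.imwrite('pics/c7.png',np.hstack([cv2.resize(a['pixels'][230:370,140:310],(480,400),interpolation=2),cv2.resize(b['pixels'][170:280,260:350],(320,400),interpolation=2)]))
def dark(S,c,rad=4.6,th=200):
    r=(int(c[0])-8,int(c[1])-8,int(c[0])+9,int(c[1])+9)
    g=cv2.cvtColor(S['pixels'][r[1]:r[3],r[0]:r[2]],cv2.COLOR_BGR2GRAY).astype(float)
    w=np.clip(th-g,0,None); yy,xx=np.mgrid[r[1]:r[3],r[0]:r[2]]; w[np.hypot(xx-c[0],yy-c[1])>rad]=0
    return np.array([(w*xx).sum(),(w*yy).sum()])/w.sum()
for n,S,p in(('sc',a,[.539,-.0225,.068]),('top',b,[.539,-.0225,.068])):
    u0=proj(S,p)[0]; u=dark(S,u0.round()); u=dark(S,u); print(n,u0,u,onz(S,u,.068))
E
```

```text
t 13.85 tcp [ 0.4172 -0.2473  0.1475] rpy [-179.98   -0.02    6.34] w 0.0916 F [ 0.   1.  -0.8]
shift mm [  5.4   0.  135.5] turn [-0.02 -0.02 -0.16]
sc [278.4862 259.6937] [278.0406 260.1876] [ 0.5386 -0.0242  0.068 ]
top [290.8938 199.9785] [290.2882 199.9654] [ 0.539  -0.0209  0.068 ]
```

View pics/c7.png

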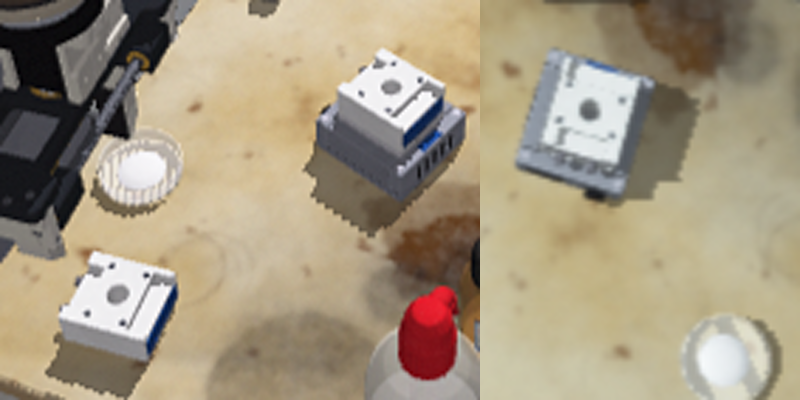

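The first block sits centred on the drive, with its bore at (0.5388, -0.0226) at z 68 mm. The second block is unmoved at scene (181,333). I'll grasp it now.

Emit:
arm_command:
  targets: "0.0054 0 0.03 0 0 0; 0.0054 0 0.06 0 0 0; 0.0054 0 0.09 0 0 0; 0.0054 0 0.12 0 0 0; 0.0054 0 0.135 0 0 0"

```text
time_s: 14.45
tcp_pos: [0.4217, -0.2459, 0.0104]
orientation: [-3.14, 0.002, 0.112]
wrist_force: [-0.5, -0.2, -1.0]
width: 0.0921
```

Emit:
arm_command:
  targets: "0 0 0 0 0 0; 0 0 0 0 0 0; 0 0 0 0 0 0; 0 0 0 0 0 0; 0 0 0 0 0 0"
  gripper: 0.4

```text
time_s: 14.95
tcp_pos: [0.4225, -0.2479, 0.0133]
orientation: [3.141, -0.001, 0.11]
wrist_force: [0.3, 1.2, 0.7]
width: 0.0563
```

Emit:
arm_command:
  targets: "0 0 0 0 0 0; 0 0 0 0 0 0; 0 0 0 0 0 0"

```text
time_s: 15.25
tcp_pos: [0.4225, -0.2479, 0.0132]
orientation: [3.141, -0.001, 0.11]
wrist_force: [-0.5, 1.2, 8.0]
width: 0.0561
```

```bash
python3 go.py 0.4226 -.2467 .012 6.5
```

```text
t 15.25 tcp [ 0.4225 -0.2479  0.0132] rpy [ 1.7996e+02 -7.0000e-02  6.2900e+00] w 0.0561 F [-0.5  1.2  8. ]
shift mm [ 0.2 -1.2  1.2] turn [ 0.04 -0.07 -0.21]
```

Emit:
arm_command:
  targets: "0 0 -0.015 0 0 0; 0 0 -0.035 0 0 0; 0 0 -0.06 0 0 0; 0 0 -0.09 0 0 0; 0 0 -0.12 0 0 0"

```text
time_s: 15.75
tcp_pos: [0.4215, -0.2476, 0.1336]
orientation: [-3.141, 0.0, 0.11]
wrist_force: [0.8, -0.3, -2.1]
width: 0.0558
```

```bash
python3 go.py 0.5388 -.0226 .11 -17
```

```text
t 15.75 tcp [ 0.4215 -0.2476  0.1336] rpy [-1.7998e+02  3.0000e-02  6.2800e+00] w 0.0558 F [ 0.8 -0.3 -2.1]
shift mm [ 141.2 -210.8   23.5] turn [-1.000e-02  3.000e-02  2.328e+01]
```

Emit:
arm_command:
  targets: "0.022 -0.035 0 0 0 4; 0.045 -0.07 0.003 0 0 8; 0.07 -0.105 0.006 0 0 12; 0.095 -0.14 0.01 0 0 16; 0.115 -0.17 0.013 0 0 20"

```text
time_s: 16.25
tcp_pos: [0.5184, -0.0638, 0.1194]
orientation: [-3.141, -0.0, -0.241]
wrist_force: [0.5, 0.1, -1.3]
width: 0.0555
```

```bash
python3 go.py 0.5388 -.0226 .11 -17
```

```text
t 16.25 tcp [ 0.5184 -0.0638  0.1194] rpy [-1.7997e+02 -2.0000e-02 -1.3810e+01] w 0.0555 F [ 0.5  0.1 -1.3]
shift mm [  9.9 -44.9   9.5] turn [-0.03 -0.02  3.19]
```

Emit:
arm_command:
  targets: "0.005 -0.022 0.003 0 0 1.5; 0.01 -0.045 0.009 0 0 3.2; 0.01 -0.045 0.009 0 0 3.2; 0.01 -0.045 0.009 0 0 3.2; 0.01 -0.045 0.009 0 0 3.2"

```text
time_s: 16.75
tcp_pos: [0.5375, -0.0259, 0.1105]
orientation: [3.141, 0.0, -0.296]
wrist_force: [-0.3, -0.1, -1.5]
width: 0.0556
```

```bash
python3 - <<'E'
from m import *
import go
go.go(0.5388,-.0226,.086,-17)
a=snap('scene','s8')
cv2.imwrite('pics/c8.png',cv2.resize(a['pixels'][210:310,230:330],(600,600),interpolation=2))
E
```

```text
t 16.75 tcp [ 0.5375 -0.0259  0.1105] rpy [ 1.7996e+02  1.0000e-02 -1.6960e+01] w 0.0556 F [-0.3 -0.1 -1.5]
shift mm [ 0.3 -3.6 24.5] turn [0.04 0.01 0.04]
```

View pics/c8.png

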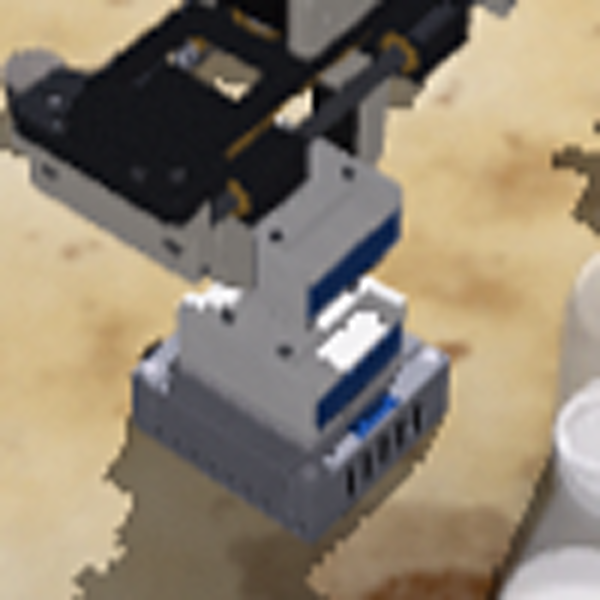

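The held block is parallel to the stack and the lower block is in place. I'll correct by 3.6 mm and lower.

Emit:
arm_command:
  targets: "0.0003 -0.0036 0.005 0 0 0; 0.0003 -0.0036 0.015 0 0 0; 0.0003 -0.0036 0.023 0 0 0; 0.0003 -0.0036 0.024 0 0 0; 0.0003 -0.0036 0.024 0 0 0"

```text
time_s: 17.3
tcp_pos: [0.5389, -0.0216, 0.0858]
orientation: [3.141, 0.001, -0.295]
wrist_force: [-0.2, -0.2, -2.2]
width: 0.0555
```

```bash
python3 go.py 0.5388 -.0226 .0752 -17
```

```text
t 17.3 tcp [ 0.5389 -0.0216  0.0858] rpy [ 1.7997e+02  7.0000e-02 -1.6920e+01] w 0.0555 F [-0.2 -0.2 -2.2]
shift mm [ 0.2  1.  10.6] turn [0.03 0.07 0.08]
```

Emit:
arm_command:
  targets: "0 0.0008 0 0 0 0; 0 0.0008 0.002 0 0 0; 0 0.0008 0.004 0 0 0; 0 0.0008 0.006 0 0 0; 0 0.0008 0.006 0 0 0"

```text
time_s: 17.8
tcp_pos: [0.5389, -0.0222, 0.0802]
orientation: [3.141, 0.0, -0.295]
wrist_force: [0.2, 0.3, -1.5]
width: 0.0557
```

Emit:
arm_command:
  targets: "0 0 0.001 0 0 0; 0 0 0.002 0 0 0; 0 0 0.003 0 0 0; 0 0 0.004 0 0 0; 0 0 0.004 0 0 0"

```text
time_s: 18.3
tcp_pos: [0.539, -0.0222, 0.0763]
orientation: [3.141, 0.0, -0.295]
wrist_force: [-0.3, -0.3, -1.1]
width: 0.0558
```

Emit:
arm_command:
  targets: "0 0 0.001 0 0 0; 0 0 0.0015 0 0 0; 0 0 0.0015 0 0 0; 0 0 0.0015 0 0 0"

```text
time_s: 18.7
tcp_pos: [0.5392, -0.0222, 0.0753]
orientation: [-3.142, -0.0, -0.295]
wrist_force: [-2.7, 0.7, 4.6]
width: 0.0558
```

Contact came at 75.3 mm, against 75.2 expected. I'll release and rise, then move toward the shaft.

Emit:
arm_command:
  targets: "0 0 0 0 0 0; 0 0 0 0 0 0; 0 0 0 0 0 0; 0 0 0 0 0 0; 0 0 0 0 0 0"
  gripper: 1

```text
time_s: 19.2
tcp_pos: [0.5391, -0.0222, 0.0749]
orientation: [3.142, 0.0, -0.295]
wrist_force: [-0.2, 0.3, 0.8]
width: 0.0898
```

Emit:
arm_command:
  targets: "0 0 -0.03 0 0 0; 0 0 -0.06 0 0 0; 0 0 -0.09 0 0 0; -0.03 0.03 -0.12 0 0 0; -0.07 0.07 -0.13 0 0 0"

```text
time_s: 19.7
tcp_pos: [0.4616, -0.0642, 0.2057]
orientation: [-3.14, -0.005, -0.293]
wrist_force: [0.1, -0.9, 0.3]
width: 0.0916
```

Emit:
arm_command:
  targets: "-0.03 0.035 0 0 0 0; -0.06 0.07 0 0 0 0; -0.09 0.1 0 0 0 0; -0.1 0.1 0 0 0 0; -0.1 0.1 0 0 0 0"

```text
time_s: 20.2
tcp_pos: [0.3339, -0.1311, 0.2034]
orientation: [-3.141, -0.0, -0.297]
wrist_force: [1.2, 0.7, -1.0]
width: 0.0918
```

```bash
python3 - <<'E'
from m import *
import go
np.set_printoptions(precision=4,suppress=True)
go.go(0.5388,-.0226,.3,-17)
a=snap('scene','s9');b=snap('top','t9')
def dark(S,c,rad=4.6,th=200):
    r=(int(c[0])-8,int(c[1])-8,int(c[0])+9,int(c[1])+9)
    g=cv2.cvtColor(S['pixels'][r[1]:r[3],r[0]:r[2]],cv2.COLOR_BGR2GRAY).astype(float)
    w=np.clip(th-g,0,None); yy,xx=np.mgrid[r[1]:r[3],r[0]:r[2]]; w[np.hypot(xx-c[0],yy-c[1])>rad]=0
    return np.array([(w*xx).sum(),(w*yy).sum()])/w.sum()
U=[]
for n,S in(('sc',a),('top',b)):
    u0=proj(S,[.539,-.0225,.096])[0]; u=dark(S,u0.round()); u=dark(S,u); U.append(u);print(n,u0,u,onz(S,u,.096))
print(tri(a,U[0],b,U[1]))
cv2.imwrite('pics/c9.png',np.hstack([cv2.resize(a['pixels'][130:330,220:400],(396,440),interpolation=2),cv2.resize(b['pixels'][120:260,140:320],(400,311),interpolation=2) if 0 else cv2.resize(b['pixels'][120:260,200:327],(400,440),interpolation=2)]))
cv2.imwrite('pics/c9t.png',cv2.resize(b['pixels'][115:195,140:220],(600,600),interpolation=2))
cv2.imwrite('pics/c9s.png',cv2.resize(a['pixels'][140:240,320:400],(480,600),interpolation=2))
E
```

```text
t 20.2 tcp [ 0.3339 -0.1311  0.2034] rpy [-179.98   -0.02  -17.  ] w 0.0918 F [ 1.2  0.7 -1. ]
shift mm [ 164.2 -163.7  -96.5] turn [-0.02 -0.02 -0.  ]
sc [278.4531 250.9691] [278.1252 251.4609] [ 0.5389 -0.0241  0.096 ]
top [291.7606 197.7704] [291.1852 197.6011] [ 0.5394 -0.0211  0.096 ]
(array([ 0.539 , -0.0217,  0.094 ]), np.float64(0.0020136084932032513))
```

View pics/c9.png

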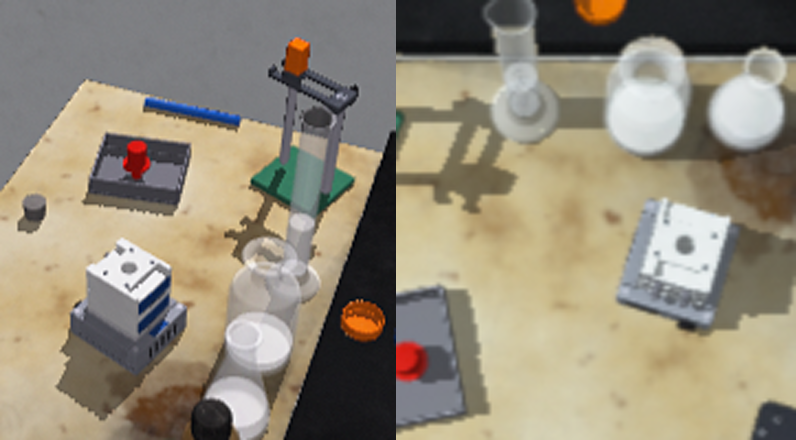

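View pics/c9t.png

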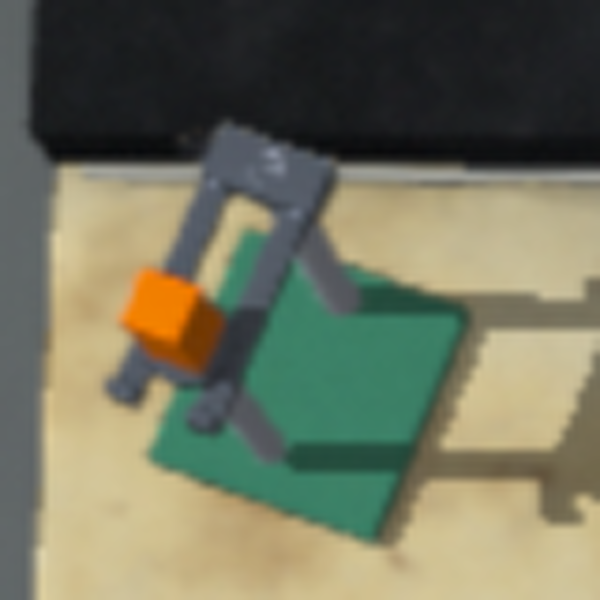

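View pics/c9s.png

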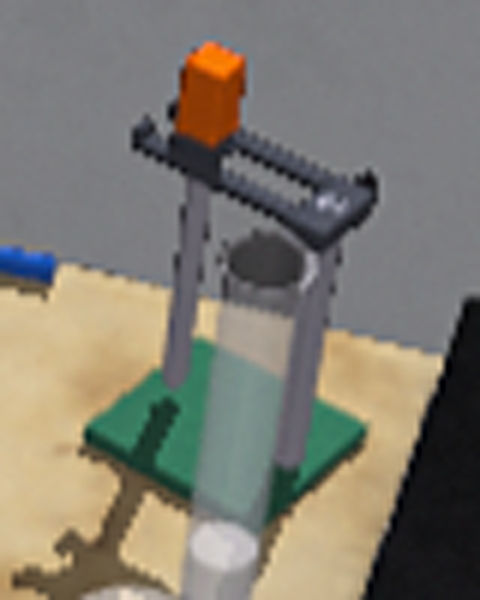

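The two-block stack is square and seated, with its top bore at (0.539, -0.0225) and z about 95 mm. The shaft's orange top face is at top-crop (167,305) and scene-crop (214,61). Next I'll compute its pose and the stand yaw.

```bash
python3 - <<'E'
from m import *
import go
np.set_printoptions(precision=4,suppress=True)
a=load('s9');b=load('t9')
T=lambda u:(np.array(u)+.5)/7.5-.5+[140,115]; S=lambda u:(np.array(u)+.5)/6-.5+[320,140]
tc=[(148,268),(213,290),(185,345),(122,318)]
p=tri(b,T(np.mean(tc,0)),a,S((214,61)));print('top face',p,onz(b,T(np.mean(tc,0)),.192),onz(a,S((214,61)),.192))
q=np.array([onz(b,T(u),.192) for u in tc]);print(q)
an=lambda d:np.degrees(np.arctan2(d[1],d[0]))
print('head yaw',an(q[0]-q[3]),an(q[1]-q[2]),an(q[0]-q[1])-90,an(q[3]-q[2])-90, [np.linalg.norm(q[i]-q[i-1]) for i in range(4)])
g=[onz(b,T(u),.010) for u in((250,230),(468,310),(378,542),(150,455))]
print('plate',np.array(g),'yaw',an(g[1]-g[2]),an(g[0]-g[3]),an(g[3]-g[2])-90,an(g[0]-g[1])-90,'cen',np.mean(g,0))
# tine directions, z=.15
for u,v in(((208,405),(325,180)),):
    print('tine',an(onz(b,T(v),.15)-onz(b,T(u),.15)))
# cylinder rim
print('cyl',tri(b,(237,124),a,(364.5,183)))
# blob recheck of orange
ot,_=blobs(b,(5,150,150),(20,255,255),(150,145,180,168)); print([ (cen(o),cv2.contourArea(o)) for o in ot])
c=np.mean(g,0); 
for y in (-22,-23,-24):
    print(y,c[:2]+R.from_euler('z',y,degrees=True).apply([-.03,0,0])[:2])
go.go(.6,.32,.25,-22)
E
```

```text
top face (array([0.6181, 0.2818, 0.1906]), np.float64(0.0010304551539421797)) [0.6182 0.2817 0.192 ] [0.6182 0.2792 0.192 ]
[[0.63   0.2879 0.192 ]
 [0.6231 0.2679 0.192 ]
 [0.6056 0.2758 0.192 ]
 [0.6141 0.2951 0.192 ]]
head yaw -24.403435989099787 -24.12704230628121 -19.097321425766864 -23.603919412545054 [np.float64(0.017450483190996062), np.float64(0.021127382187260436), np.float64(0.019109641483386394), np.float64(0.021131089316415285)]
plate [[0.7044 0.2964 0.01  ]
 [0.6742 0.216  0.01  ]
 [0.5869 0.2464 0.01  ]
 [0.6192 0.3294 0.01  ]] yaw -19.19243764227248 -21.15816308219645 -21.204726610329885 -20.612907142167245 cen [0.6462 0.2721 0.01  ]
tine -24.774930887513186
cyl (array([0.6799, 0.109 , 0.2301]), np.float64(0.0010354049463240588))
[(array([160.8838, 155.6406]), 78.52778455917723)]
-22 [0.6184 0.2833]
-23 [0.6186 0.2838]
-24 [0.6188 0.2843]
t 20.3 tcp [ 0.3364 -0.1307  0.2036] rpy [-179.98   -0.09  -16.84] w 0.0919 F [ 0.6  0.4 -0.2]
shift mm [ 121.8 -507.8  -46.1] turn [-0.02 -0.09  5.16]
```

Emit:
arm_command:
  targets: "0.015 -0.04 -0.01 0 0 1; 0.03 -0.08 -0.02 0 0 2; 0.045 -0.125 -0.03 0 0 3; 0.055 -0.17 -0.04 0 0 4; 0.06 -0.215 -0.046 0 0 4.5"

```text
time_s: 20.8
tcp_pos: [0.4576, 0.0604, 0.2498]
orientation: [-3.14, -0.001, -0.373]
wrist_force: [1.0, -0.8, 0.4]
width: 0.0919
```

```bash
python3 go.py .56 .281 .25 -21.5
```

```text
t 20.8 tcp [0.4576 0.0604 0.2498] rpy [-1.7992e+02 -7.0000e-02 -2.1360e+01] w 0.0919 F [ 1.  -0.8  0.4]
shift mm [ 1.500e+01 -2.427e+02  2.000e-01] turn [-0.08 -0.07  0.14]
```

Emit:
arm_command:
  targets: "0.003 -0.045 0 0 0 0; 0.006 -0.09 0 0 0 0; 0.009 -0.135 0 0 0 0; 0.012 -0.18 0 0 0 0; 0.015 -0.22 0 0 0 0"

```text
time_s: 21.3
tcp_pos: [0.5501, 0.2609, 0.2483]
orientation: [-3.141, 0.001, -0.371]
wrist_force: [0.7, -0.8, -0.3]
width: 0.0917
```

```bash
python3 go.py .618 .281 .235 -21.5
```

```text
t 21.3 tcp [0.5501 0.2609 0.2483] rpy [-1.7995e+02  5.0000e-02 -2.1250e+01] w 0.0917 F [ 0.7 -0.8 -0.3]
shift mm [ 56.  -43.3  13.3] turn [-0.05  0.05  0.25]
```

Emit:
arm_command:
  targets: "0.025 -0.02 0.003 0 0 0; 0.05 -0.04 0.01 0 0 0; 0.056 -0.043 0.013 0 0 0; 0.056 -0.043 0.013 0 0 0; 0.056 -0.043 0.013 0 0 0"

```text
time_s: 21.8
tcp_pos: [0.6164, 0.2767, 0.2357]
orientation: [3.141, 0.001, -0.373]
wrist_force: [-0.2, 0.8, -0.1]
width: 0.0918
```

```bash
python3 - <<'E'
from m import *
import go
go.go(.618,.281,.165,-21.5)
a=snap('scene','s10')
cv2.imwrite('pics/c10.png',cv2.resize(a['pixels'][60:260,280:440],(560,700)[:2] if 0 else (480,600),interpolation=2))
E
```

```text
t 21.8 tcp [0.6164 0.2767 0.2357] rpy [ 1.7998e+02  7.0000e-02 -2.1360e+01] w 0.0918 F [-0.2  0.8 -0.1]
shift mm [ 0.1 -4.6 70.7] turn [0.02 0.07 0.14]
```

View pics/c10.png

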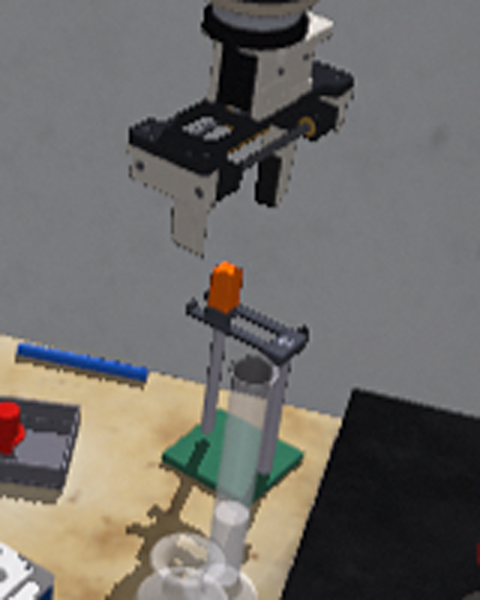

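The fingers straddle the orange head at (226,287) with clearance. I'll correct and descend.

Emit:
arm_command:
  targets: "0 -0.0046 0.005 0 0 0; 0 -0.0046 0.025 0 0 0; 0 -0.0046 0.05 0 0 0; 0 -0.0046 0.069 0 0 0; 0 -0.0046 0.07 0 0 0"

```text
time_s: 22.35
tcp_pos: [0.6168, 0.2798, 0.1638]
orientation: [3.138, 0.003, -0.373]
wrist_force: [-1.1, 0.1, 0.0]
width: 0.0917
```

Emit:
arm_command:
  targets: "0 0 0 0 0 0; 0 0 0 0 0 0; 0 0 0 0 0 0; 0 0 0 0 0 0; 0 0 0 0 0 0"
  gripper: 0.45

```text
time_s: 22.85
tcp_pos: [0.619, 0.2805, 0.1668]
orientation: [-3.141, -0.001, -0.374]
wrist_force: [-0.4, -0.5, -1.0]
width: 0.0565
```

```bash
python3 - <<'E'
from m import *
import go
go.go(.618,.281,.165,-21.5)
a=snap('scene','s11')
cv2.imwrite('pics/c11.png',cv2.resize(a['pixels'][110:220,300:410],(600,600),interpolation=2))
E
```

```text
t 22.85 tcp [0.619  0.2805 0.1668] rpy [-1.7996e+02 -3.0000e-02 -2.1400e+01] w 0.0565 F [-0.4 -0.5 -1. ]
shift mm [-1.1 -0.1  1.8] turn [-0.04 -0.03  0.1 ]
```

View pics/c11.png

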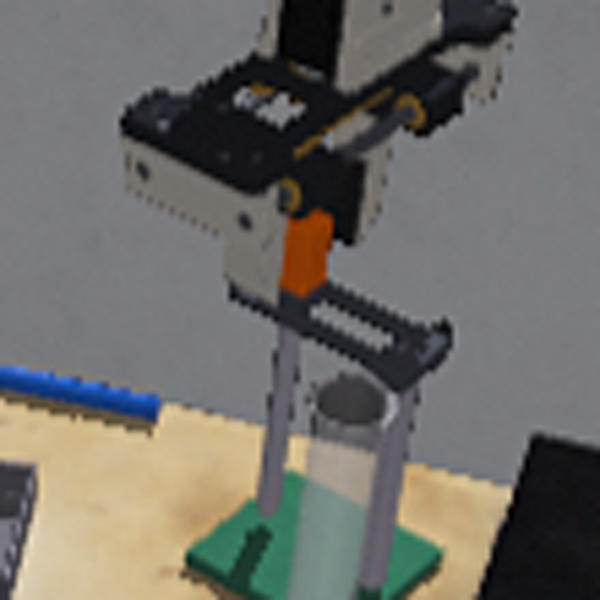

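The head is between the fingers at (307,252) in the crop. I'll go 3 mm lower and close.

Emit:
arm_command:
  targets: "-0.001 0 0.003 0 0 0; -0.001 0 0.003 0 0 0; -0.001 0 0.003 0 0 0; -0.001 0 0.003 0 0 0; -0.001 0 0.003 0 0 0"
  gripper: 0.05
  newtons: 40

```text
time_s: 23.4
tcp_pos: [0.6179, 0.2811, 0.1632]
orientation: [-3.141, -0.0, -0.373]
wrist_force: [1.4, 1.0, 0.1]
width: 0.0198
```

Emit:
arm_command:
  targets: "0 0 0 0 0 0; 0 0 0 0 0 0; 0 0 0 0 0 0; 0 0 0 0 0 0; 0 0 0 0 0 0"

```text
time_s: 23.9
tcp_pos: [0.6179, 0.281, 0.1633]
orientation: [-3.141, -0.0, -0.373]
wrist_force: [2.5, 2.6, -1.4]
width: 0.02
```

Emit:
arm_command:
  targets: "0 0 -0.002 0 0 0; 0 0 -0.006 0 0 0; 0 0 -0.012 0 0 0; 0 0 -0.02 0 0 0; 0 0 -0.02 0 0 0"

```text
time_s: 24.4
tcp_pos: [0.6183, 0.2808, 0.1849]
orientation: [-3.14, -0.001, -0.374]
wrist_force: [1.6, 3.3, 0.2]
width: 0.0195
```

```bash
python3 - <<'E'
from m import *
import go
go.go(.618,.281,.263,-21.5)
a=snap('scene','s12')
cv2.imwrite('pics/c12.png',cv2.resize(a['pixels'][110:220,300:410],(600,600),interpolation=2))
E
```

```text
t 24.4 tcp [0.6183 0.2808 0.1849] rpy [-1.7994e+02 -8.0000e-02 -2.1410e+01] w 0.0195 F [1.6 3.3 0.2]
shift mm [ -0.2  -0.2 -78.1] turn [-0.06 -0.08  0.09]
```

View pics/c12.png

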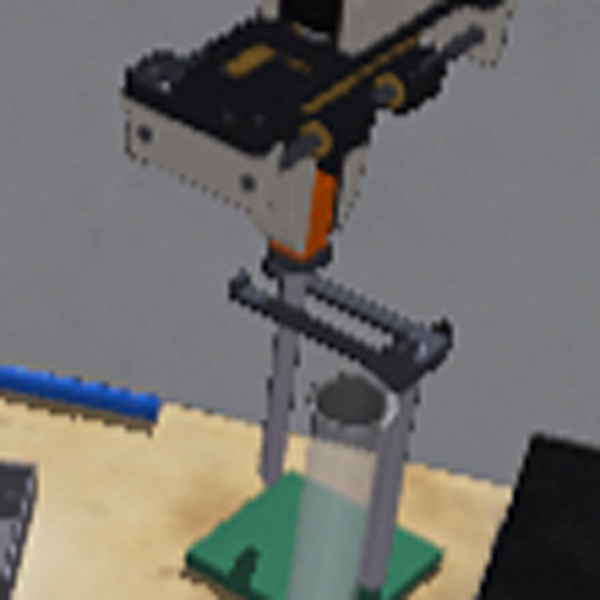

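The collar is clear of the tines at (298,262). I'll lift on with a 1 mm sideways relief.

Emit:
arm_command:
  targets: "0 -0.001 -0.01 0 0 0; 0 -0.001 -0.03 0 0 0; 0 -0.001 -0.05 0 0 0; 0 -0.001 -0.07 0 0 0; 0 -0.001 -0.085 0 0 0"

```text
time_s: 24.95
tcp_pos: [0.6182, 0.2807, 0.2696]
orientation: [3.141, -0.001, -0.374]
wrist_force: [0.7, 0.9, -2.6]
width: 0.0198
```

Emit:
arm_command:
  targets: "-0.01 0 0 0 0 0; -0.03 0 0 0 0 0; -0.055 0 0 0 0 0; -0.08 0 0 0 0 0; -0.1 0 0 0 0 0"

```text
time_s: 25.45
tcp_pos: [0.5224, 0.3179, 0.267]
orientation: [3.139, 0.001, -0.373]
wrist_force: [0.8, 0.0, -0.9]
width: 0.0202
```

```bash
python3 - <<'E'
from m import *
import go
go.go(.539,-.0225,.27,-21.5)
a=snap('scene','s13')
cv2.imwrite('pics/c13.png',cv2.resize(a['pixels'][60:260,240:440],(600,600),interpolation=2))
E
```

```text
t 25.45 tcp [0.5224 0.3179 0.267 ] rpy [ 1.7985e+02  8.0000e-02 -2.1360e+01] w 0.0202 F [ 0.8  0.  -0.9]
shift mm [139.5 311.   -2.3] turn [0.15 0.08 0.14]
```

View pics/c13.png

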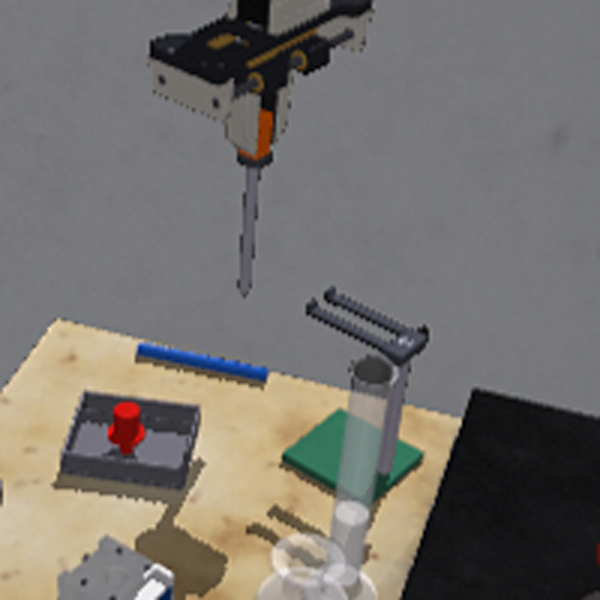

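The shaft is off the hook, upright with its foot at about 119 mm. I'll carry it to the stack.

Emit:
arm_command:
  targets: "0.015 0.038 0 0 0 0; 0.032 0.08 0 0 0 0; 0.048 0.12 0 0 0 0; 0.064 0.16 0 0 0 0; 0.08 0.2 0 0 0 0"

```text
time_s: 26.0
tcp_pos: [0.525, 0.1005, 0.2673]
orientation: [3.14, 0.001, -0.374]
wrist_force: [1.3, 0.1, -1.6]
width: 0.0198
```

```bash
python3 go.py .539 -.0225 .27 -21.5
```

```text
t 26.0 tcp [0.525  0.1005 0.2673] rpy [ 1.799e+02  8.000e-02 -2.141e+01] w 0.0198 F [ 1.3  0.1 -1.6]
shift mm [ 57.9 109.4  -2.6] turn [0.11 0.08 0.09]
```

Emit:
arm_command:
  targets: "0.018 0.035 0 0 0 0; 0.036 0.07 0 0 0 0; 0.05 0.095 0 0 0 0; 0.058 0.108 0 0 0 0; 0.058 0.109 0 0 0 0"

```text
time_s: 26.5
tcp_pos: [0.5397, -0.0231, 0.2673]
orientation: [3.139, 0.001, -0.378]
wrist_force: [-0.4, -0.1, -2.7]
width: 0.0197
```

Emit:
arm_command:
  targets: "0 0 0 0 0 0; 0 0 0 0 0 0; 0 0 0 0 0 0"

```text
time_s: 26.8
tcp_pos: [0.5405, -0.0185, 0.2681]
orientation: [-3.141, 0.0, -0.371]
wrist_force: [-0.1, -0.7, -1.5]
width: 0.0198
```

```bash
python3 - <<'E'
from m import *
import go
go.go(.539,-.0225,.27,-21.5)
a=snap('scene','s14')
cv2.imwrite('pics/c14.png',cv2.resize(a['pixels'][160:310,210:360],(750,600) if 0 else (600,600),interpolation=2))
o=telemetry.get_obs(); Rm=R.from_euler('xyz',o['orientation']); p=o['tcp_pos']
# expected foot position in scene and bore
foot=p+Rm.apply([0,0,.148]); print(foot,proj(a,foot),proj(a,[.539,-.0225,.096]))
E
```

```text
t 26.8 tcp [ 0.5405 -0.0185  0.2681] rpy [-1.7999e+02  3.0000e-02 -2.1280e+01] w 0.0198 F [-0.1 -0.7 -1.5]
shift mm [ 0.1  4.3 -1.9] turn [-0.01  0.03  0.22]
[ 0.54053694 -0.01866091  0.12013484] [[279.76737712 242.196066  ]] [[278.45308616 250.96907139]]
```

View pics/c14.png

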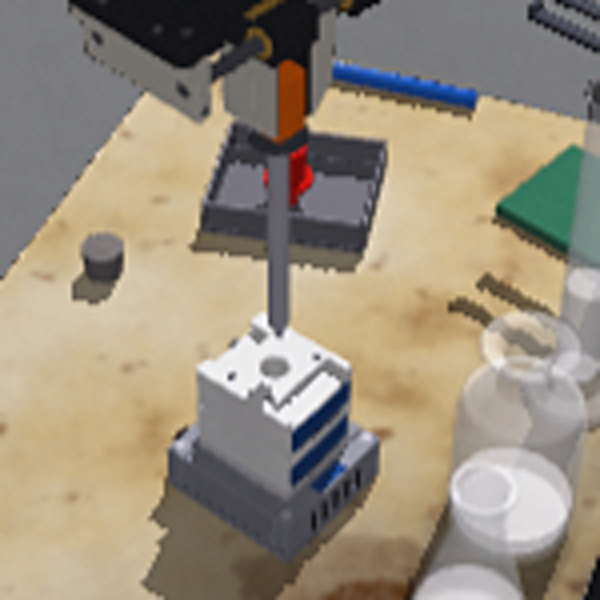

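The foot is at scene (279.8,243.2), where the TCP predicts it. The bore is at (278.3,251.5). I'll correct and lower to just above the bore.

Emit:
arm_command:
  targets: "0 0.0043 0.005 0 0 0; 0 0.0043 0.012 0 0 0; 0 0.0043 0.018 0 0 0; 0 0.0043 0.018 0 0 0; 0 0.0043 0.018 0 0 0"

```text
time_s: 27.35
tcp_pos: [0.5391, -0.0239, 0.2499]
orientation: [3.141, 0.001, -0.374]
wrist_force: [0.5, 0.1, -0.7]
width: 0.0197
```

```bash
python3 - <<'E'
from m import *
import go
go.go(.539,-.0225,.16,-21.5)
a=snap('scene','s15')
cv2.imwrite('pics/c15.png',cv2.resize(a['pixels'][225:285,250:310],(600,600),interpolation=2))
o=telemetry.get_obs(); Rm=R.from_euler('xyz',o['orientation']); p=o['tcp_pos']
foot=p+Rm.apply([0,0,.148]); print(foot,proj(a,foot),proj(a,[.539,-.0225,.096]))
E
```

```text
t 27.35 tcp [ 0.5391 -0.0239  0.2499] rpy [ 1.7999e+02  3.0000e-02 -2.1400e+01] w 0.0197 F [ 0.5  0.1 -0.7]
shift mm [-0.5 -1.3 89.9] turn [0.01 0.03 0.1 ]
[ 0.5392643  -0.02384179  0.10219112] [[278.32182206 249.44546265]] [[278.45308616 250.96907139]]
```

View pics/c15.png

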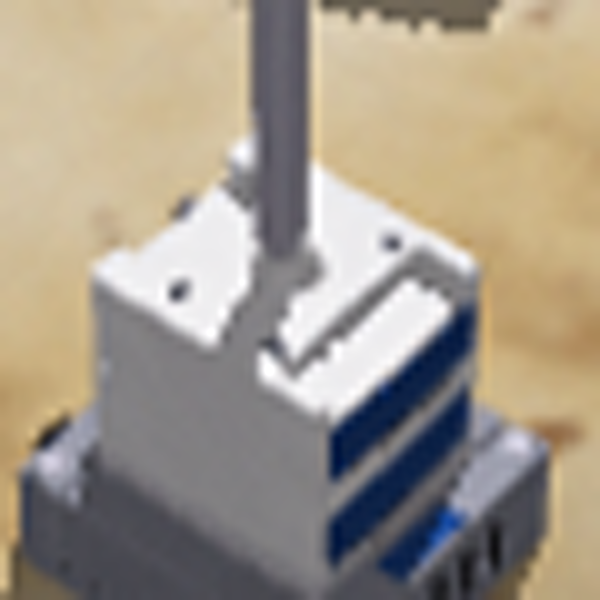

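The foot tip is over the bore. I'll make a fine correction and start the insertion.

Emit:
arm_command:
  targets: "-0.0003 -0.001 0 0 0 0; -0.0003 -0.001 0.004 0 0 0; -0.0003 -0.001 0.008 0 0 0; -0.0003 -0.001 0.012 0 0 0; -0.0003 -0.001 0.015 0 0 0"

```text
time_s: 27.9
tcp_pos: [0.5391, -0.0229, 0.2347]
orientation: [3.141, 0.0, -0.374]
wrist_force: [0.2, 0.1, -0.8]
width: 0.0196
```

```bash
python3 go.py .539 -.0225 .16 -21.5
```

```text
t 27.9 tcp [ 0.5391 -0.0229  0.2347] rpy [ 1.7998e+02  3.0000e-02 -2.1400e+01] w 0.0196 F [ 0.2  0.1 -0.8]
shift mm [-0.2 -0.4 74.7] turn [0.02 0.03 0.1 ]
```

The foot is 9 mm below the top face with no contact force. I'll continue down.

Emit:
arm_command:
  targets: "0 -0.0003 0.005 0 0 0; 0 -0.0003 0.01 0 0 0; 0 -0.0003 0.015 0 0 0; 0 -0.0003 0.02 0 0 0; 0 -0.0003 0.025 0 0 0"

```text
time_s: 28.4
tcp_pos: [0.5394, -0.0226, 0.2097]
orientation: [3.142, 0.0, -0.374]
wrist_force: [0.3, -0.6, -1.7]
width: 0.0198
```

Emit:
arm_command:
  targets: "0 0 0.006 0 0 0; 0 0 0.012 0 0 0; 0 0 0.018 0 0 0; 0 0 0.024 0 0 0; 0 0 0.03 0 0 0"

```text
time_s: 28.9
tcp_pos: [0.5394, -0.0226, 0.1797]
orientation: [3.142, -0.0, -0.374]
wrist_force: [-0.4, -0.0, -1.6]
width: 0.0201
```

```bash
python3 go.py .539 -.0225 .16 -21.5
```

```text
t 28.9 tcp [ 0.5394 -0.0226  0.1797] rpy [180.   -0.  -21.4] w 0.0201 F [-0.4 -0.  -1.6]
shift mm [-0.4  0.1 19.7] turn [ 0.  -0.   0.1]
```

Emit:
arm_command:
  targets: "0 0 0.005 0 0 0; 0 0 0.01 0 0 0; 0 0 0.014 0 0 0; 0 0 0.017 0 0 0; 0 0 0.0175 0 0 0"

```text
time_s: 29.4
tcp_pos: [0.5392, -0.0226, 0.1623]
orientation: [3.141, 0.0, -0.374]
wrist_force: [0.3, 0.1, -1.8]
width: 0.0199
```

Emit:
arm_command:
  targets: "0 0 0.001 0 0 0; 0 0 0.002 0 0 0; 0 0 0.0025 0 0 0; 0 0 0.0025 0 0 0"

```text
time_s: 29.8
tcp_pos: [0.5394, -0.0226, 0.1602]
orientation: [3.142, -0.0, -0.373]
wrist_force: [0.3, -0.4, -1.6]
width: 0.0199
```

Emit:
arm_command:
  targets: "0 0 0.0005 0 0 0; 0 0 0.001 0 0 0; 0 0 0.001 0 0 0; 0 0 0.001 0 0 0"

```text
time_s: 30.2
tcp_pos: [0.5398, -0.0226, 0.1599]
orientation: [-3.141, -0.001, -0.374]
wrist_force: [-0.9, 0.2, 5.7]
width: 0.0195
```

The foot made contact at the expected height, with +5.7 N at TCP 0.1599. I'll open slightly, then fully, and retreat upward.

Emit:
arm_command:
  targets: "0 0 0 0 0 0; 0 0 0 0 0 0; 0 0 0 0 0 0; 0 0 0 0 0 0; 0 0 0 0 0 0"
  gripper: 0.6

```text
time_s: 30.7
tcp_pos: [0.5394, -0.0226, 0.1591]
orientation: [3.142, 0.0, -0.373]
wrist_force: [-0.4, 0.6, -0.8]
width: 0.0535
```

Emit:
arm_command:
  targets: "0 0 -0.015 0 0 0; 0 0 -0.035 0 0 0; 0 0 -0.06 0 0 0; 0 0 -0.09 0 0 0; 0 0 -0.12 0 0 0"

```text
time_s: 31.2
tcp_pos: [0.5391, -0.0226, 0.2802]
orientation: [3.141, 0.0, -0.374]
wrist_force: [0.3, 0.3, -0.5]
width: 0.0548
```

Emit:
arm_command:
  targets: "-0.04 0 0 0 0 0; -0.08 0 0 0 0 0; -0.12 0 0 0 0 0; -0.16 0.02 0 0 0 0; -0.18 0.05 0 0 0 0"

```text
time_s: 31.7
tcp_pos: [0.351, -0.0019, 0.279]
orientation: [-3.142, 0.001, -0.369]
wrist_force: [0.0, -0.7, -0.6]
width: 0.0552
```

```bash
python3 - <<'E'
from m import *
import go
np.set_printoptions(precision=4,suppress=True)
go.go(.539,-.0225,.16,-21.5)
a=snap('scene','s16');b=snap('top','t16')
cv2.imwrite('pics/c16.png',np.hstack([cv2.resize(a['pixels'][190:320,210:330],(370,400),interpolation=2),cv2.resize(b['pixels'][140:280,180:330],(428,400),interpolation=2)]))
for n,S,r in(('sc',a,(260,190,300,260)),('top',b,(275,165,320,215))):
    bs,_=blobs(S,(5,150,80),(20,255,255),r); print(n,[(cen(o),cv2.contourArea(o)) for o in bs], 'pred mid-head',proj(S,[.539,-.0225,.171]),'head top',proj(S,[.539,-.0225,.189]))
bs,_=blobs(b,(0,150,80),(4,255,255),(180,205,232,265)); 
print([(cen(o),onz(b,cen(o),.03)) for o in bs])
E
```

```text
t 31.7 tcp [ 0.351  -0.0019  0.279 ] rpy [-180.      0.03  -21.16] w 0.0552 F [ 0.  -0.7 -0.6]
shift mm [182.8 -48.6 118.9] turn [-0.    0.03  0.34]
sc [(array([278.381 , 228.0634]), 211.01371680386364)] pred mid-head [[278.3579 225.9296]] head top [[278.3336 219.5275]]
top [(array([296.3944, 189.428 ]), 98.56942706601694)] pred mid-head [[294.3274 191.231 ]] head top [[295.0033 189.509 ]]
[(array([203.1963, 234.5503]), array([0.4546, 0.2051, 0.03  ]))]
```

View pics/c16.png

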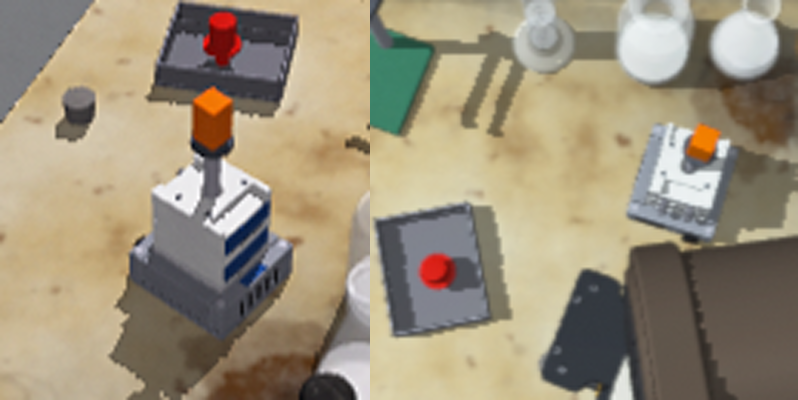

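The final pictures show the following:
- **Stack:** both blocks are flush on the drive.
- **Shaft:** it stands upright through the blocks. The orange head is at scene (278.4,228), against a predicted (278.4,226).
- **Plug:** it is in the tray.
- **Arm:** it is clear of everything.

I'll hand in now.

```bash
python3 -c "
from workcell import robot; print(robot.hand_in())"
```

```text
the job is handed in; nothing more can be done
None
```

I handed the job in at about 32 s with the pump built. The hand-in reports no verdict, so the result rests on my own checks.

- **Plug:** I pulled it out of the drive and it stands in the tray at about (0.455, 0.205), against a measured tray centre of (0.456, 0.208).
- **Blocks:** Only two blocks were present. Both are stacked on the drive, each making contact within 0.1 mm of the seated height I expected. Both bores are within about 1 mm of the measured drive axis at (0.539, -0.0225).
- **Shaft:** I lifted it off the hook and threaded it down without side force. Its foot met the socket bottom within 0.5 mm of the expected height. The last pictures show it standing upright with the arm clear.
- **Disagreements:** The two cameras disagreed with each other by 1–3 mm throughout, about what the 2 mm calibration allows, so I averaged them. In the last pictures the shaft head was within about 2 pixels of its predicted spot in the side view and 1.4 pixels in the top view, consistent with a slight lean within its play.
- **Other lab things:** The route kept clear of them, and I saw no unexpected contact forces. I did not re-measure their positions at the end.

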